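# Reload the stud-welding fixture and hold the blank in its corner

## Task

Take the finished bracket (the one with studs) off the fixture and set it down in the free pocket of the parts tray. Then put the plain blank bracket flat on the fixture plate with its long side along the long fence, press it squarely and firmly into the corner so that it bears against both fences at once, and finish while still holding it pressed there: do not let go. Leave the other brackets, the tools and the can where they are.

Things in the scene. Friction and masses are not known exactly. Their poses are not given: they have to be found in the camera images.
- fixture: Locating fixture, fixed to the bench: dark steel plate 160 (x) x 140 (y) x 12 thick, with two low bright fence bars on top forming a corner towards its +x, +y. Plate and fences are ground, lightly oiled and rigid: steel slides on them with a friction of about 0.2. Origin: centre of the plate's underside. A bracket home in the corner, long side along the long fence, has its origin at (10, 10, 12) in this frame.
- long_fence: Fence bar 110 (x) x 14 (y) x 9 high on the fixture plate, parallel to the fixture's x; axes as the fixture's. Origin: centre of its underside, at (-15, 47, 12) in the fixture frame; the locating face looks to -y, 7 from the origin (fixture y = 40).
- end_fence: Fence bar 14 (x) x 80 (y) x 9 high on the fixture plate, parallel to the fixture's y; axes as the fixture's. Origin: centre of its underside, at (55, -10, 12) in the fixture frame; the locating face looks to -x, 7 from the origin (fixture x = 48). A 10 gap (relief) separates its end from the long fence's face.
- done_bracket: Finished bracket, loose, steel, about 0.57 kg, lying on the fixture near its corner at the start: foot 76 (x) x 60 (y) x 10 thick, with an upright web in its middle, 50 long (x) x 12 thick (y), from 10 to 54 above the underside, and two welded studs, 8 diameter x 20 high, standing on the foot at x = -31 and +31. Origin: centre of the underside; z up. Same either way round (half turn).
- blank: Blank bracket, loose, steel, about 0.57 kg, lying alone on the bench upright: foot 76 (x) x 60 (y) x 10 thick, with an upright web in its middle, 50 long (x) x 12 thick (y), from 10 to 54 above the underside, no studs. Origin: centre of the underside; z up. Same either way round (half turn).
- tray: Parts tray, fixed to the bench: green sheet metal 188 (x) x 156 (y), floor 4 thick, 2 x 2 pockets of 88 (x) x 72 (y) between walls 4 thick whose tops are 14 above the bench. Origin: centre of the underside. Three pockets hold finished brackets, one is free.
- free_pocket (a point): Centre of the free pocket's floor (4 above the bench); axes as the tray's. A bracket fits it with its long side along x, either way round, with 6 to spare on every side.
- tray_bracket_a: A finished bracket (as done_bracket) already in a tray pocket, long side along the tray's x; origin: centre of its underside. To be left there.
- tray_bracket_b: A finished bracket (as done_bracket) already in a tray pocket, long side along the tray's x; origin: centre of its underside. To be left there.
- tray_bracket_c: A finished bracket (as done_bracket) already in a tray pocket, long side along the tray's x; origin: centre of its underside. To be left there.
- hammer: Hammer lying on the bench, bystander.
- wrench: Wrench lying on the bench, bystander.
- can: Closed grey can, 66 diameter x 110 high, standing on the bench, bystander.
Not all that is in view belongs to the job. What is shaped like the done_bracket but orange is not meant. Leave any orange look-alike of the blank alone.

How it is judged (in metres and radians):
On the way:
1. the finished bracket sits flat in the free pocket, released (x of done_bracket in the frame of free_pocket between -0.009 and 0.009 m and y of done_bracket in the frame of free_pocket between -0.009 and 0.009 m and z of done_bracket in the frame of free_pocket between -0.003 and 0.003 m and angle between done_bracket's own z axis and vertical below 0.05 rad and contact force between done_bracket and the fingers below 0.1 N and linear speed of done_bracket below 0.02 m/s), for 0.3 s.
At the end, for the whole second after the job is handed in: Finished bracket flat in the free pocket (9 mm), released. Blank flat on the fixture plate, within 3 mm and 2 degrees of home in the corner, over 2 N on each fence, still held by the fingers (over 2 N), at rest. Tray brackets moved under 20 mm, tools and can under 30 mm (all of step 1 and x of blank in the frame of fixture between 0.007 and 0.013 m and y of blank in the frame of fixture between 0.007 and 0.013 m and z of blank in the frame of fixture between 0.009 and 0.015 m and angle between the x axis of blank and the x axis of fixture, either way round below 0.035 rad and angle between blank's own z axis and vertical below 0.05 rad and contact force between blank and long_fence above 2 N and contact force between blank and end_fence above 2 N and contact force between blank and the fingers above 2 N and linear speed of blank below 0.01 m/s and distance of each of tray_bracket_a, tray_bracket_b, tray_bracket_c from where it was at the start of the episode below 0.02 m and distance of each of hammer, wrench, can from where it was at the start of the episode below 0.03 m); the arm keeps its last pose, push and grip.
It fails at once if a bracket already in the tray is disturbed (20 mm or more) (distance of any of tray_bracket_a, tray_bracket_b, tray_bracket_c from where it was at the start of the episode above 0.02 m).
It fails at once if a tool or the can is disturbed (30 mm or more) (distance of any of hammer, wrench, can from where it was at the start of the episode above 0.03 m).
It also fails if it takes over 72 s, if anything falls off the work surface, if the arm or the gripper's body presses on something with over 40 N, if the wrist force passes 120 N, or if a joint passes its speed limit or range.

## Robot

A 6-joint arm with a two-finger parallel gripper is mounted at the origin on the work surface. World frame = base frame: x ahead of the robot, y to its left, z up, the work surface at z = 0. Lengths are in m, angles in degrees, forces in N, time in s.
With the tool pointing down it reaches from about 0.275 to 0.825 m from the base axis. Payload 4.9 kg.
Tool frame: the origin (TCP) lies between the finger pads; the fingertips stand 17 mm ahead of it and the grasp point (between the pads) lies 2 mm behind it; z points along the fingers, y is the direction in which the jaws open and shut (so a half turn about z gives the same grasp; the last joint's range is limited). The gripper opens to 85 mm and grips with 20 to 120 N. Pads are 22 mm wide; open, the fingers measure 114 mm over their backs; the gripper's body (76 mm by 85 mm) begins 54 mm behind the grasp point. The pads swing forward as they close: fully open they stand 13 mm farther back than shut.
Start: joints at [65.248, 18.69, -11.035, 60.275, 0, 82.311], TCP at [0.161, 0.526, 0.213] pointing down, gripper open.
Joint ranges: [-152.03, 152.03], [-55.5, 102.48], [-74.3, 77.21], [-110.64, 120.58], [-84.22, 78.4], [-180, 180]. Speed limits (degrees/s): [147.25, 147.25, 180, 180, 180, 180].

## Interface

Orientations are given as [roll, pitch, yaw] about the fixed x, y, z axes, in that order (R = Rz(yaw) Ry(pitch) Rx(roll)).
In Python, from rig import robot gives the robot as it stands.
- The arm moves only by the tool jog_arm, never from a script. Its argument "targets" is a list of rows, each a list of 7 numbers: the shift along the tool's x, y, z in mm, then the turn, a rotation vector about the tool's x, y, z in degrees, then the finger opening in mm, from 0 to 85.4. A call has 1 to 10 rows; each row shifts and turns the pose as measured when the row begins, along the tool's axes as they then stand; what a row does not reach is not made up. A row lasts 1/10 s, in which the tool goes at most 50 mm and 8.59 degrees, less where a joint would pass 70% of its speed; a pose out of reach is approached as far as the arm can. A call with a gripper value outside its range is refused whole. The fingers move at their own pace and stop on an object; "force" is the grip in N (left out, the last holds). Time passes only in rows, so rows that do not move let the fingers close. It gives the time, the measured TCP pose, the force and the opening at its end, in the units of the state.
- robot.state(): the state, without advancing time (a new reading comes with each control period).
- robot.camera(name): name is "scene" or "top" or "wrist"; returns a dict with "img" (420x560x3 uint8, red, green, blue), "z_map" (420x560 float32, m along the optical axis (not along the pixel's ray), 0 where there is no reading), "fx", "fy", "cx", "cy" (pixels), "world_to_cam" (4x4, takes a point from world to camera coordinates). Camera axes: x right, y up, looking along -z (the intrinsics and any distortion apply to the point x, -y, -z); pixel columns grow to the right and rows downward; lengths in m; the calibration is good to about 2 mm. A picture is of the moment at which its call begins.
- robot.finish_job(): hands the job in, once; it reports no verdict.
The state is a dict: "time_s": time; "joint_pos": joint angles; "qvel": joint speeds; "joint_efforts": joint torques, N m; "position": TCP position; "eef_rot": TCP orientation; "ft_force": force on the tool from outside, world axes, zero at the start; "wrist_torque": the same for the moment, N m; "opening": finger opening in m.
Only numpy, scipy, OpenCV 4.12 (cv2) and the standard library are available. Lean on these libraries where they do the work, as an engineer would, in place of code of your own. Each camera call takes 0.05 s, during which the arm holds its last target.

## Working session

There is one attempt and no reset: what is moved stays moved. The work goes in short steps, Python scripts to look and compute and a tool call to move; the robot and the scene stay as the last step left them, time stands still between calls to the robot, and variables do not carry over. Pictures are saved under pics/ and viewed, and the job is handed in when it is done.

Besides the shell and the picture viewer there is one more tool, called after "Request:" as a command line: name --pt "numbers of a row" for each row, then --argument value for the rest. jog_arm: Moves the arm, as the interface text tells. Its arguments: {"type":"object","properties":{"targets":{"type":"array","items":{"type":"array","items":{"type":"number"}}},"force":{"type":"number"}},"required":["targets"]}

```bash
ls; mkdir -p pics; python3 - <<'E'
from rig import robot
import cv2,numpy as np
print(robot.state())
for n in ["scene","top","wrist"]:
    c=robot.camera(n)
    np.savez(f"pics/{n}0.npz",**c)
    cv2.imwrite(f"pics/{n}0.png",c["img"][:,:,::-1])
    print(n,c["fx"],c["fy"],c["cx"],c["cy"],np.round(c["world_to_cam"],3).tolist(),[k for k in c])
E
```

```text
pics
{'time_s': 0.0, 'joint_pos': array([ 6.52482009e+01,  1.87314715e+01, -1.10906941e+01,  6.02746845e+01,
        9.66079649e-05,  8.23125176e+01]), 'qvel': array([-0.016284  , -0.06842308,  0.12659693,  0.07097385,  0.0502915 ,
       -0.03726808]), 'joint_efforts': array([ 1.08444889e-03, -4.43396044e+01,  2.62440008e+01,  1.52837805e-02,
        1.20116806e-04, -5.22973238e-06]), 'position': array([0.16111511, 0.52524524, 0.21191727]), 'eef_rot': array([-1.79904033e+02, -1.30513349e-02,  1.62935672e+02]), 'ft_force': array([-0.13299111, -0.58684729, -0.76694958]), 'wrist_torque': array([ 0.00567083, -0.02052687, -0.00667373]), 'opening': 0.0854951838766732}
scene 463.6248652461877 463.6248652461877 285.85861000173867 215.27123547528763 [[-0.682, 0.731, 0.007, 0.406], [-0.585, -0.551, 0.596, 0.33], [0.44, 0.402, 0.803, -1.378], [0.0, 0.0, 0.0, 1.0]] ['img', 'z_map', 'fx', 'fy', 'cx', 'cy', 'world_to_cam']
top 499.72228325712825 499.72228325712825 276.3398556634791 213.4401517212475 [[0.008, -1.0, 0.016, 0.007], [0.998, 0.009, 0.067, -0.616], [-0.067, 0.016, 0.998, -1.289], [0.0, 0.0, 0.0, 1.0]] ['img', 'z_map', 'fx', 'fy', 'cx', 'cy', 'world_to_cam']
wrist 301.86676641886675 301.86676641886675 275.7482957055127 211.636238482521 [[0.294, 0.956, -0.001, -0.55], [-0.918, 0.282, -0.277, 0.034], [-0.265, 0.082, 0.961, -0.378], [0.0, 0.0, 0.0, 1.0]] ['img', 'z_map', 'fx', 'fy', 'cx', 'cy', 'world_to_cam']
```

View pics/top0.png

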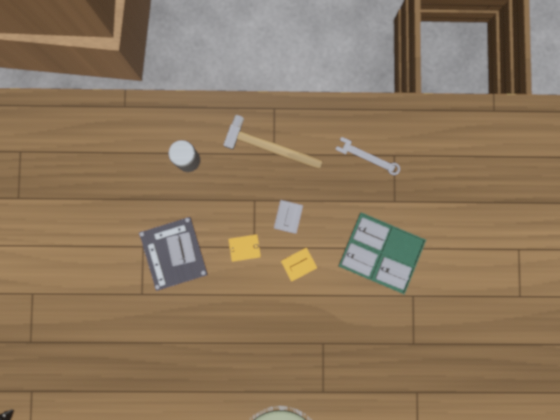

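View pics/scene0.png

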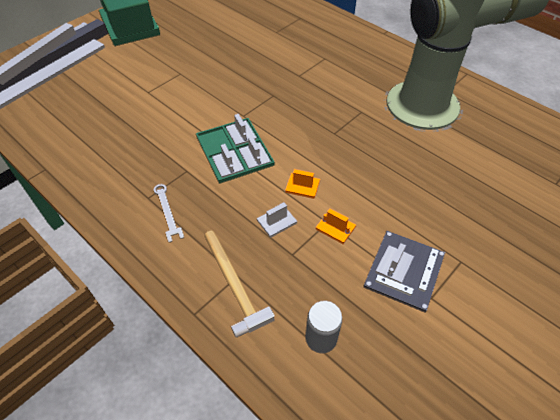

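View pics/wrist0.png

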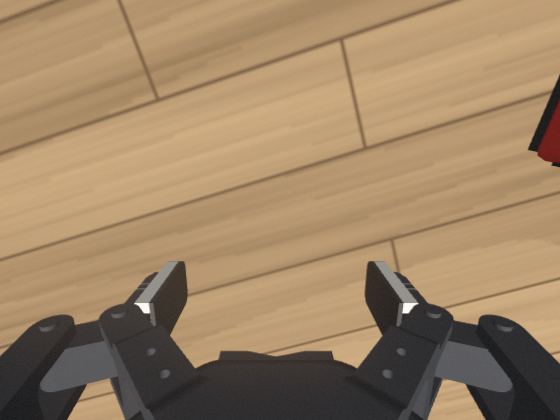

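The top view shows the fixture at (174,253), with the done bracket at (181,249). The tray is at (382,253) with its free pocket near (403,244). The grey blank is at (288,217), and there are two orange look-alikes at (244,248) and (299,264). Next, coarse positions.

```bash
cat > h.py <<'E'
import numpy as np,cv2
from rig import robot
def cast(c,px,z):
    "pixels -> world points on plane z (scalar or array)"
    px=np.atleast_2d(np.asarray(px,float)); W=np.asarray(c["world_to_cam"]); R=W[:3,:3]; t=W[:3,3]
    d=np.c_[(px[:,0]-c["cx"])/c["fx"],-(px[:,1]-c["cy"])/c["fy"],-np.ones(len(px))]@R
    o=-R.T@t
    s=(z-o[2])/d[:,2]
    return o+d*s[:,None]
def cloud(c):
    v,u=np.mgrid[0:420,0:560]; z=c["z_map"].astype(float)
    P=np.stack([(u-c["cx"])/c["fx"]*z,-(v-c["cy"])/c["fy"]*z,-z],-1)
    W=np.asarray(c["world_to_cam"]); return (P-W[:3,3])@W[:3,:3]
def proj(c,P):
    W=np.asarray(c["world_to_cam"]); p=np.atleast_2d(P)@W[:3,:3].T+W[:3,3]
    return np.c_[c["cx"]+c["fx"]*p[:,0]/-p[:,2],c["cy"]-c["fy"]*p[:,1]/-p[:,2]]
def rect(P):
    (cx,cy),(w,h),a=cv2.minAreaRect((np.asarray(P)[:,:2]*1000).astype(np.float32))
    if w<h: w,h,a=h,w,a+90
    return cx,cy,w,h,(a+90)%180-90
def snap(n,name):
    c=robot.camera(n); np.savez(f"pics/{name}.npz",**c); cv2.imwrite(f"pics/{name}.png",c["img"][:,:,::-1]); return c
def load(name): return {k:(v if v.ndim else float(v)) for k,v in np.load(f"pics/{name}.npz").items()}
def comps(m,minn=30):
    n,l,s,ce=cv2.connectedComponentsWithStats(m.astype(np.uint8)); return [(l==i) for i in range(1,n) if s[i,4]>=minn]
E
python3 - <<'E'
from h import *
c=load("top0"); P=cloud(c); hsv=cv2.cvtColor(c["img"],cv2.COLOR_RGB2HSV)
print("table z",np.median(P[300:330,200:400,2]), P[300:330,200:400,2].std())
x,y,z=P[...,0],P[...,1],P[...,2]
ws=(x>.3)&(x<.9)&(abs(y)<.5)
for lo in (.003,.03):
  print("h>",lo)
  for m in comps(ws&(z>lo),15):
    vs,us=np.where(m); print([round(a,1) for a in rect(P[m])],us.mean().round(),vs.mean().round(),"zmax",z[m].max().round(3),len(us),"hsv",np.median(hsv[m],0))
E
python3 - <<'E'
import cv2
i=cv2.imread('pics/top0.png')[200:300,120:440]
cv2.imwrite('pics/top0z.png',cv2.resize(i,None,fx=2.5,fy=2.5,interpolation=cv2.INTER_CUBIC))
E
```

```text
table z 0.00047457394782025387 0.0802198130647052
h> 0.003
[887.0, 224.5, 17.1, 13.2, 81.6] 198.0 113.0 zmax 0.006 16 hsv [ 16. 102. 140.]
[887.4, -425.8, 29.0, 15.8, -17.4] 439.0 115.0 zmax 0.01 20 hsv [ 16.  108.  139.5]
[878.7, 406.8, 24.6, 11.0, -79.4] 129.0 115.0 zmax 0.008 17 hsv [ 16. 104. 147.]
[707.2, -61.3, 403.5, 8.6, -26.5] 335.0 117.0 zmax 1.327 18 hsv [ 16. 105. 136.]
[700.2, -169.2, 528.8, 28.7, -46.5] 413.0 118.0 zmax 1.327 22 hsv [ 16. 107. 139.]
[723.1, 65.3, 282.4, 275.7, 53.9] 268.0 145.0 zmax 1.327 1326 hsv [ 19.  81. 176.]
[875.3, -488.7, 17.4, 10.8, 52.3] 462.0 120.0 zmax 0.007 17 hsv [ 16. 107. 144.]
[695.2, 238.0, 529.3, 9.5, 49.9] 120.0 122.0 zmax 1.327 16 hsv [ 16.  106.  137.5]
[858.6, 214.1, 21.9, 9.8, 8.7] 201.0 122.0 zmax 0.009 17 hsv [ 16. 102. 141.]
[868.8, -219.5, 17.8, 13.9, -79.2] 363.0 121.0 zmax 0.006 16 hsv [ 16. 106. 141.]
[866.9, -280.3, 16.9, 13.5, 28.4] 385.0 122.0 zmax 0.008 15 hsv [ 16. 106. 142.]
[699.3, 36.3, 340.4, 29.5, -3.6] 272.0 124.0 zmax 1.327 31 hsv [ 16. 104. 143.]
[702.9, -138.6, 488.5, 11.3, -45.8] 395.0 123.0 zmax 1.327 17 hs
[... 3336 characters left out ...]
.0 zmax 1.327 15 hsv [ 16. 107. 147.]
h> 0.03
[645.3, 161.9, 342.6, 64.8, 37.2] 184.0 155.0 zmax 1.327 692 hsv [105.  13. 199.]
[608.6, -19.7, 49.7, 12.2, -13.0] 289.0 216.0 zmax 0.061 97 hsv [117.  12. 179.]
[565.7, -238.2, 69.4, 12.8, 67.7] 373.0 233.0 zmax 0.065 137 hsv [114.  14. 173.]
[509.6, 154.3, 238.0, 64.6, 83.6] 179.0 249.0 zmax 1.327 169 hsv [117.  13. 166.]
[525.1, 99.3, 58.7, 11.8, -80.8] 243.0 248.0 zmax 0.06 101 hsv [ 21. 147. 218.]
[515.5, -105.1, 275.5, 21.5, 80.1] 361.0 259.0 zmax 1.327 126 hsv [114.  13. 176.]
[493.4, -14.9, 110.1, 42.1, 74.4] 300.0 264.0 zmax 1.327 106 hsv [ 21. 148. 217.]
[496.1, -150.4, 370.8, 18.9, 77.0] 396.0 274.0 zmax 1.327 127 hsv [114.  14. 175.]
```

View pics/top0z.png

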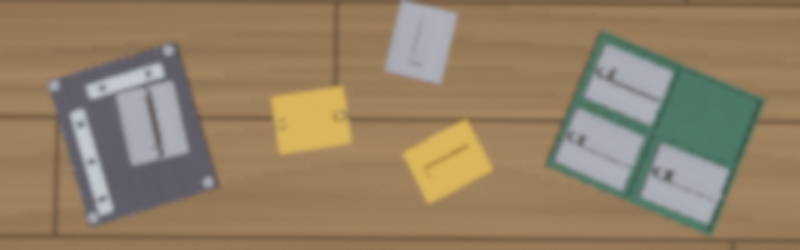

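```bash
python3 - <<'E'
from h import *
c=load("top0"); P=cloud(c); hsv=cv2.cvtColor(c["img"],cv2.COLOR_RGB2HSV)
ok=c["z_map"]>0
x,y,z=P[...,0],P[...,1],P[...,2]
ws=ok&(x>.3)&(x<.9)&(abs(y)<.5)
H,S,V=[hsv[...,i] for i in range(3)]
def show(m,zz,tag,mn=15):
  for q in comps(cv2.morphologyEx(m.astype(np.uint8),cv2.MORPH_OPEN,np.ones((2,2))),mn):
    vs,us=np.where(q); k=cast(c,np.c_[us,vs],zz); zq=z[q&ok]
    print(tag,[round(a,1) for a in rect(k)],"px",us.mean().round(),vs.mean().round(),len(us),"zmed",np.median(zq).round(3))
roi=np.zeros_like(ok); roi[195:305,120:440]=1
show(roi&(H>75)&(H<100)&(S>70),.009,"green",20)
show(roi&(S<45)&(V<125),.012,"dark",100)
show(roi&(S<45)&(V>=140),.012,"light",60)
show(roi&ok&(z>.038)&(z<.1),.056,"webs",40)
show(roi&((S<45)|((H>75)&(H<100))),.01,"fixture/tray outlines",500)
E
```

```text
green [517.9, -299.3, 166.4, 112.9, -68.5] px 398.0 249.0 1172 zmed 0.005
dark [507.1, 278.7, 158.6, 139.6, 18.2] px 174.0 257.0 1778 zmed 0.012
light [606.4, -21.9, 78.9, 62.5, -12.8] px 289.0 217.0 702 zmed 0.011
light [563.4, -241.6, 77.8, 62.6, 67.0] px 372.0 234.0 670 zmed 0.015
light [524.8, 274.3, 99.4, 89.2, 16.5] px 178.0 245.0 874 zmed 0.022
light [476.0, 321.4, 118.5, 26.5, 11.3] px 157.0 266.0 316 zmed 0.02
light [495.1, -210.7, 78.1, 62.5, 66.7] px 361.0 260.0 685 zmed 0.015
light [459.7, -300.2, 78.1, 62.5, 68.7] px 395.0 274.0 677 zmed 0.015
webs [605.8, -22.0, 50.2, 11.8, -13.7] px 290.0 217.0 94 zmed 0.054
webs [562.8, -239.7, 52.9, 14.1, 67.2] px 375.0 234.0 113 zmed 0.058
webs [523.0, 257.2, 58.3, 17.2, 13.7] px 179.0 249.0 144 zmed 0.064
webs [523.3, 92.2, 50.2, 11.7, -80.8] px 244.0 249.0 96 zmed 0.053
webs [495.3, -208.9, 53.3, 12.7, 66.5] px 363.0 261.0 103 zmed 0.057
webs [481.8, -50.0, 48.8, 12.4, -63.2] px 301.0 266.0 97 zmed 0.053
webs [460.2, -297.6, 53.6, 12.7, 67.8] px 398.0 275.0 105 zmed 0.058
fixture/tray outlines [606.5, -21.8, 79.0, 62.8, -13.6] px 289.0 217.0 706 zmed 0.011
fixture/tray outlines [512.0, -271.5, 183.1, 146.3, 67.5] px 383.0 254.0 3729 zmed 0.013
fixture/tray outlines [507.2, 279.5, 159.4, 140.6, 17.9] px 174.0 254.0 3235 zmed 0.014
```

```bash
cat >> h.py <<'E'
from scipy.spatial.transform import Rotation as Ro
def tool():
    s=robot.state(); return np.array(s["position"]),Ro.from_euler("xyz",s["eef_rot"],degrees=True),s
def go(x,y,z,yaw):
    "mm, deg -> total tool-frame shift (mm) and rotvec (deg) with tool straight down; yaw mod 180 nearest kept as given"
    p,R,s=tool(); d=R.inv().apply(np.array([x,y,z])-p*1000); G=Ro.from_euler("xyz",[180,0,yaw],degrees=True)
    r=(R.inv()*G).as_rotvec(degrees=True)
    print("now",np.round(p*1000,1),np.round(s["eef_rot"],2),"t",round(s["time_s"],2),"F",np.round(s["ft_force"],1),"open",round(s["opening"]*1000,1))
    print("shift",np.round(d,1),"turn",np.round(r,2))
E
python3 - <<'E'
from h import *
c=load("wrist0"); W=c["world_to_cam"]; o=-W[:3,:3].T@W[:3,3]
p,R,s=tool(); print("cam in tool mm",R.inv().apply(o-p)*1000,"view dir tool",R.inv().apply(-W[2,:3]))
go(523,257,213,193)
E
```

```text
cam in tool mm [  71.46727686    0.84408992 -160.52970412] view dir tool [-2.77483460e-01  5.98562587e-04  9.60730228e-01]
now [161.2 525.4 212.1] [-1.7992e+02 -1.0000e-02  1.6294e+02] t 0.15 F [ 0.4  0.  -0.1] open 85.5
shift [-424.6 -150.4   -0.8] turn [-7.000e-02 -3.000e-02 -3.006e+01]
```

Request:
jog_arm --pt "-42 -15 0 0 0 0 85" --pt "-42 -15 0 0 0 0 85" --pt "-42 -15 0 0 0 0 85" --pt "-42 -15 0 0 0 0 85" --pt "-42 -15 0 0 0 0 85" --pt "-42 -15 0 0 0 0 85" --pt "-42 -15 0 0 0 0 85" --pt "-42 -15 0 0 0 0 85" --pt "-42 -15 0 0 0 0 85" --pt "-42 -15 0 0 0 0 85"

```text
time_s: 1.15
position: [0.527, 0.2536, 0.2091]
eef_rot: [-179.9, -0.2, 163.7]
ft_force: [0.9, 0.4, -0.4]
opening: 0.0847
```

```bash
python3 -c "
from h import *
go(523,257,213,193)"
```

```text
now [527.  253.6 209.1] [-179.86   -0.22  163.69] t 1.15 F [ 0.9  0.4 -0.4] open 84.7
shift [ 4.8  2.1 -3.9] turn [ -0.08  -0.25 -29.31]
```

Tracking is good. Next I turn and look.

Request:
jog_arm --pt "5 2 -3 0 0 -7.5 85" --pt "0 0 0 0 0 -7.5 85" --pt "0 0 0 0 0 -7.5 85" --pt "0 0 0 0 0 -7 85" --pt "0 0 0 0 0 0 85"

```text
time_s: 1.65
position: [0.5281, 0.2503, 0.2092]
eef_rot: [-179.9, -0.4, -166.4]
ft_force: [-0.8, 0.0, 0.8]
opening: 0.0856
```

```bash
python3 -c "
from h import *
snap('wrist','w1'); go(523,257,213,193)"
```

```text
now [528.1 250.4 209.2] [-179.89   -0.41 -166.48] t 1.7 F [-0.3  0.2  0. ] open 85.1
shift [ 3.4  7.6 -3.8] turn [-0.11 -0.41  0.52]
```

View pics/w1.png

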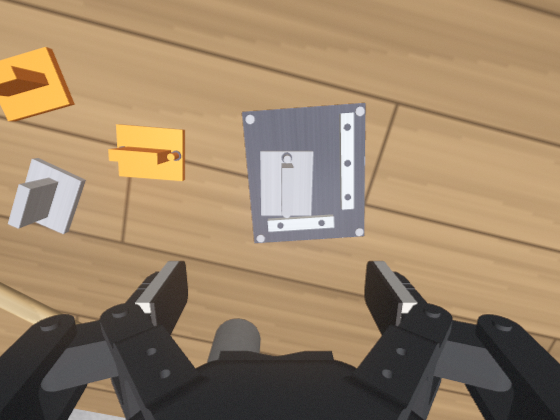

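The wrist view shows the fixture plate at (305,173) with the done bracket's foot at (287,183) and its web on top. The long fence is at (347,160) and the end fence at (300,224). The bracket sits well off the long fence. I measure it here.

```bash
python3 - <<'E'
from h import *
c=load("w1"); hsv=cv2.cvtColor(c["img"],cv2.COLOR_RGB2HSV); P=cloud(c); ok=c["z_map"]>0
H,S,V=[hsv[...,i] for i in range(3)]
roi=np.zeros(ok.shape,bool); roi[95:250,235:375]=1
z=P[...,2]
def rep(q,zz,tag):
    vs,us=np.where(q); k=cast(c,np.c_[us,vs],zz); print(tag,[round(a,1) for a in rect(k)],"px",us.mean().round(),vs.mean().round(),len(us),"zmed",np.median(z[q&ok]).round(4))
q=max(comps(roi&((S<60))&(H>90)|(roi&(S<25)),500),key=lambda m:m.sum()); 
q=cv2.morphologyEx(q.astype(np.uint8),cv2.MORPH_CLOSE,np.ones((15,15)))>0; rep(q,.012,"plate")
for m in comps(cv2.erode((roi&(V>135)&(S<60)).astype(np.uint8),np.ones((1,1))),100): rep(m,.0215,"light")
m=max(comps(roi&ok&(z>.05)&(z<.1),20),key=lambda m:m.sum()); rep(m,.066,"web"); print("xyz web",P[m].mean(0))
print(hsv[150,300],hsv[190,270],hsv[190,287],hsv[140,347])
E
```

```text
plate [507.9, 283.9, 158.7, 138.8, 17.6] px 306.0 172.0 15428 zmed 0.0121
light [506.8, 282.5, 155.1, 135.8, 17.7] px 310.0 190.0 10312 zmed 0.0192
light [459.3, 206.2, 13.1, 11.5, 85.7] px 250.0 119.0 100 zmed 0.0126
web [519.2, 261.6, 51.5, 11.9, 12.6] px 287.0 190.0 576 zmed 0.0654
xyz web [0.5185924  0.26148487 0.06506571]
[120  17 133] [113  10 223] [117  10 220] [107   9 249]
```

```bash
python3 - <<'E'
from h import *
for n,roi_,z0 in (("w1",(95,250,235,375),0),("top0",(210,300,130,215),0)):
    c=load(n); hsv=cv2.cvtColor(c["img"],cv2.COLOR_RGB2HSV); P=cloud(c); S,V=hsv[...,1],hsv[...,2]
    a,b,d,e=roi_; roi=np.zeros(V.shape,bool); roi[a:b,d:e]=1
    for t in (160,180,200):
      for m in comps(roi&(V>t)&(S<60),100):
        vs,us=np.where(m); k=cast(c,np.c_[us,vs],.0215); print(n,t,[round(x,1) for x in rect(k)],us.mean().round(),vs.mean().round(),len(us))
c=load("top0");P=cloud(c);z=P[...,2];m=np.zeros(z.shape,bool);m[235:265,165:195]=1
m&=(z>.053)&(z<.08);vs,us=np.where(m);print("top web",rect(cast(c,np.c_[us,vs],.066)),len(us))
go(521,259.5,200,192.6)
E
```

```text
w1 160 [479.6, 324.3, 110.9, 15.4, 17.6] 347.0 161.0 1253
w1 160 [526.2, 278.0, 96.5, 88.5, 14.4] 289.0 191.0 4203
w1 180 [479.7, 323.8, 110.2, 14.2, 17.6] 347.0 160.0 1147
w1 180 [521.2, 262.3, 78.3, 60.2, 13.6] 286.0 184.0 3206
w1 180 [563.3, 290.6, 79.8, 14.8, -72.4] 300.0 224.0 723
w1 200 [479.6, 323.9, 109.6, 13.9, 17.6] 347.0 160.0 1103
w1 200 [521.5, 262.6, 77.6, 59.0, 12.9] 286.0 184.0 3063
w1 200 [563.2, 290.7, 79.5, 14.3, -72.4] 301.0 224.0 680
top0 160 [531.3, 289.1, 98.6, 75.1, 0.5] 173.0 243.0 471
top0 160 [526.1, 243.2, 73.8, 22.7, 13.8] 187.0 247.0 242
top0 160 [481.1, 322.3, 109.9, 15.1, 17.7] 156.0 264.0 236
top0 180 [525.7, 243.2, 66.8, 13.8, 13.6] 187.0 247.0 132
top web (521.8668212890625, 258.362060546875, 50.021446228027344, 14.61805534362793, 13.689018249511719) 115
now [528.1 250.4 209.2] [-179.89   -0.41 -166.48] t 1.7 F [-0.3  0.2  0. ] open 85.1
shift [ 4.7 10.5  9.2] turn [-0.12 -0.41  0.92]
```

```bash
python3 -c "
from h import *
go(521.5,260,110,193.3)"
```

```text
now [528.1 250.4 209.2] [-179.89   -0.41 -166.48] t 1.7 F [-0.3  0.2  0. ] open 85.1
shift [ 3.4 11.1 99.2] turn [-0.11 -0.41  0.22]
```

Request:
jog_arm --pt "4 11 30 0 0.4 0.2 85" --pt "0 0 35 0 0 0 60" --pt "0 0 30 0 0 0 50" --pt "0 0 0 0 0 0 50"

```text
time_s: 2.1
position: [0.5214, 0.2608, 0.1128]
eef_rot: [-179.9, -0.6, -167.3]
ft_force: [-1.0, -0.8, 0.1]
opening: 0.0499
```

```bash
python3 -c "
from h import *
go(521.5,260,46,193.3)"
```

```text
now [521.4 260.8 112.8] [-179.91   -0.61 -167.28] t 2.1 F [-1.  -0.8  0.1] open 49.9
shift [-0.6 -0.7 66.8] turn [-0.09 -0.62 -0.58]
```

Request:
jog_arm --pt "-1 -1 25 0 -0.6 -0.6 50" --pt "0 0 22 0 0 0 50" --pt "0 0 18 0 0 0 50" --pt "0 0 0 0 0 0 50"

```text
time_s: 2.5
position: [0.5251, 0.2612, 0.0508]
eef_rot: [-179.9, 0.3, -167.0]
ft_force: [0.2, -0.2, 0.3]
opening: 0.0502
```

```bash
python3 -c "
from h import *
go(521.5,260,46,193.3)
snap('wrist','w2')"
```

```text
now [525.1 261.2  50.8] [-179.94    0.27 -167.02] t 2.5 F [ 0.2 -0.2  0.3] open 50.2
shift [ 3.8 -0.4  4.8] turn [-0.06  0.27 -0.32]
```

View pics/w2.png

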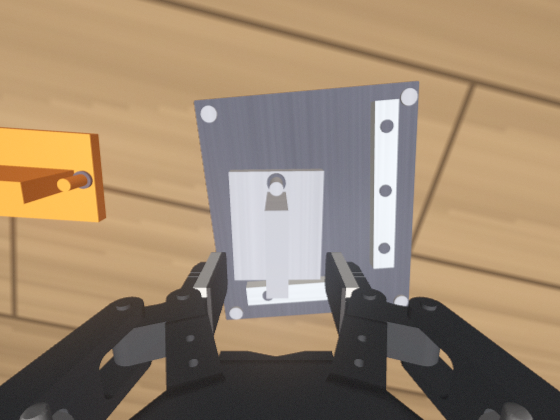

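The fingers straddle the web at (277,250). I lower the last few mm and close.

Request:
jog_arm --pt "3 0 4 0 0.2 -0.3 40" --pt "0 0 0 0 0 0 5" --pt "0 0 0 0 0 0 5" --pt "0 0 0 0 0 0 5" --pt "0 0 0 0 0 0 5" --pt "0 0 0 0 0 0 5" --force 60

```text
time_s: 3.15
position: [0.5272, 0.2625, 0.0543]
eef_rot: [180.0, 0.7, -166.8]
ft_force: [-0.4, 0.7, -0.1]
opening: 0.0051
```

```bash
python3 -c "
from h import *
go(521.5,260,46,193.3)"
```

```text
now [527.2 262.5  54.3] [ 179.99    0.71 -166.76] t 3.15 F [-0.4  0.7 -0.1] open 5.1
shift [ 6.2 -1.1  8.2] turn [ 0.01  0.71 -0.06]
```

```bash
python3 -c "
from h import *
snap('wrist','w3');snap('scene','s3')
i=cv2.imread('pics/s3.png')[160:340,300:480];cv2.imwrite('pics/s3z.png',cv2.resize(i,None,fx=3,fy=3))
i=cv2.imread('pics/w3.png');cv2.imwrite('pics/b3.png',i)"
```

```text
(no output)
```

View pics/w3.png

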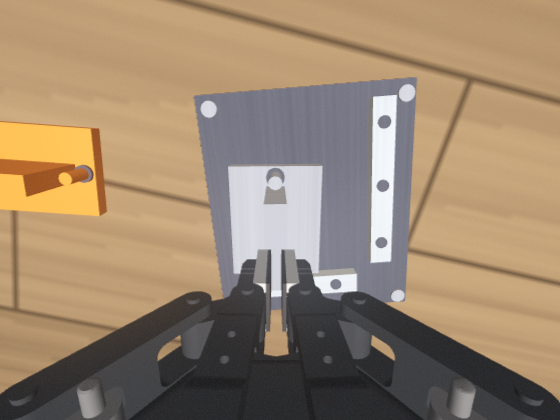

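View pics/s3z.png

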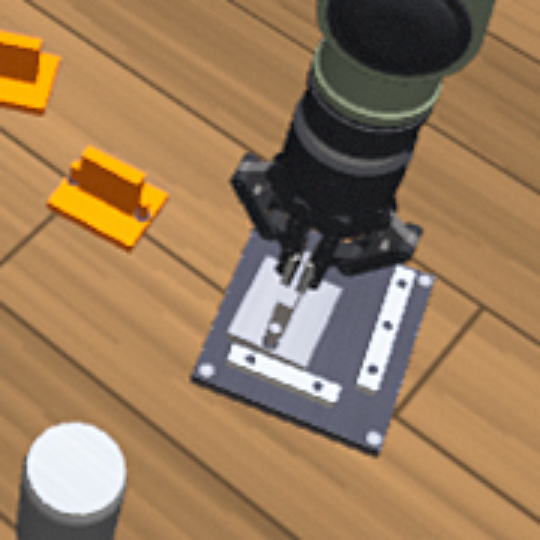

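```bash
python3 -c "
from h import *
a=cv2.imread('pics/w2.png')[140:340,180:380];b=cv2.imread('pics/w3.png')[140:340,180:380]
o=np.hstack([a,b]);o=cv2.resize(o,None,fx=2,fy=2,interpolation=cv2.INTER_CUBIC)
o=np.clip((o.astype(float)-60)*1.3,0,255).astype(np.uint8)
cv2.imwrite('pics/z3.png',o)
c=load('w3');P=cloud(c)
for r in (180,200,215,230,245,260,270,280): print(r,np.round(P[r,276]*1000,0), np.round(P[r,250]*1000,0))
p,R,s=tool()
print(proj(c,p+R.apply([[0,0,0],[0,0,.017],[0.011,0,.017],[-.011,0,.017]])))
"
```

```text
180 [488. 255.  42.] [496. 239.  22.]
200 [496. 257.  58.] [508. 242.  23.]
215 [501. 258.  66.] [519. 244.  21.]
230 [510. 260.  65.] [530. 247.  21.]
245 [518. 262.  66.] [540. 249.  22.]
260 [526. 264.  65.] [522. 250.  81.]
270 [532. 265.  65.] [522. 251.  91.]
280 [538. 267.  65.] [522. 251. 100.]
[[273.28911247 252.09976399]
 [273.47827323 241.13548327]
 [273.43332382 224.59621482]
 [273.52180122 257.15173137]]
```

View pics/z3.png

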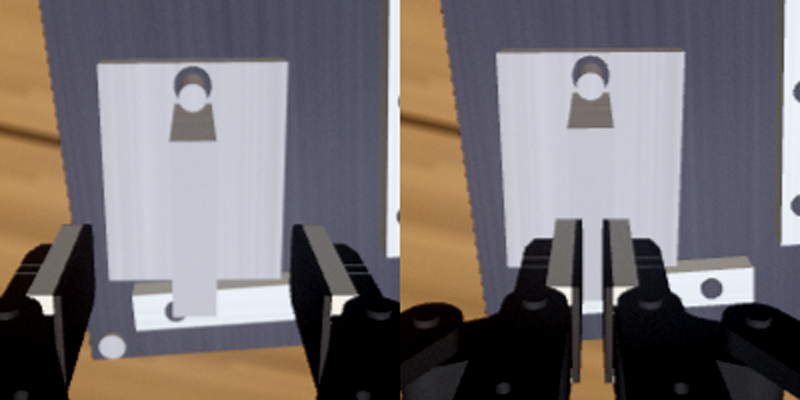

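```bash
python3 -c "
from h import *
p,R,s=tool()
for n in ('w2','w3','wrist0'):
  c=load(n);P=cloud(c)
  W=c['world_to_cam']
  # tool coords via fixed cam-in-tool from state for w3 only
  z=c['z_map']
  m=np.zeros(z.shape,bool);m[245:345,150:400]=1;m&=(z>0)&(z<.17)
  vs,us=np.where(m)
  for v in range(248,345,8):
    k=us[vs==v]; print(n,v,[(int(u),round(float(z[v,u])*1000)) for u in k[:: max(1,len(k)//6)]])
c=load('w3');P=cloud(c)
T=R.inv().apply((P-p).reshape(-1,3)).reshape(P.shape)*1000
for v,u in ((252,262),(256,262),(260,262),(270,260),(280,262),(290,262),(252,290),(256,288),(265,290),(280,288)): print(v,u,T[v,u].round(1))
"
```

```text
w2 248 [(265, 157), (268, 158), (271, 158), (274, 156), (277, 157), (280, 158), (283, 157), (286, 157)]
w2 256 [(209, 141), (218, 141), (266, 158), (276, 159), (285, 159), (333, 142), (342, 142)]
w2 264 [(196, 142), (209, 134), (222, 141), (274, 161), (287, 159), (338, 134), (351, 143)]
w2 272 [(190, 135), (206, 127), (222, 141), (277, 162), (330, 139), (346, 126)]
w2 280 [(185, 128), (202, 121), (219, 134), (275, 162), (329, 142), (346, 119), (363, 128)]
w2 288 [(180, 112), (199, 115), (218, 131), (276, 163), (333, 131), (352, 114), (371, 112)]
w2 296 [(167, 107), (189, 107), (212, 118), (275, 165), (336, 125), (358, 107), (380, 109)]
w2 304 [(155, 111), (177, 102), (200, 102), (222, 141), (350, 101), (372, 102), (394, 111)]
w2 312 [(150, 106), (173, 98), (196, 98), (220, 136), (353, 99), (376, 98), (399, 106)]
w2 320 [(150, 103), (172, 94), (194, 86), (216, 127), (354, 86), (376, 86), (398, 103)]
w2 328 [(150, 100), (171, 82), (192, 83), (213, 121), (354, 82), (375, 82), (396, 101)]
w2 336 [(150, 102), (171, 79), (192, 81), (213, 81), (358, 79), (379, 79)]
w2 344 [(150, 101), (172,
[... 1843 characters left out ...]
 112), (170, 121), (180, 135), (380, 122), (390, 112)]
wrist0 320 [(150, 106), (158, 108), (166, 118), (174, 127), (380, 124), (388, 114), (396, 107)]
wrist0 328 [(150, 82), (157, 81), (165, 116), (172, 125), (385, 118), (392, 82), (399, 83)]
wrist0 336 [(150, 80), (156, 80), (163, 80), (169, 80), (385, 79), (391, 78), (397, 79)]
wrist0 344 [(150, 76), (158, 76), (166, 76), (174, 76), (380, 77), (388, 76), (396, 78)]
252 262 [ 11.2  -5.3 -25.2]
256 262 [ 11.3  -5.1 -30.2]
260 262 [ 11.7  -4.8 -35.4]
270 260 [ 11.6  -5.3 -45. ]
280 262 [ 11.2  -4.1 -52.7]
290 262 [ 12.5  -3.7 -62.5]
252 290 [ 11.4   8.3 -25.7]
256 288 [ 11.7   7.1 -31. ]
265 290 [ 11.4   7.7 -39.8]
280 288 [ 11.6   6.2 -53.5]
```

The depth data puts the fingertips about 40 mm further back than the tool-frame data says: tips near z = 78 mm, above the web top at 66 mm. So the fingers closed above the web. I check this independently with the scene camera.

```bash
python3 -c "
from h import *
p,R,s=tool(); print(s['time_s'],p)
c=load('s3');P=cloud(c);T=R.inv().apply((P-p).reshape(-1,3)).reshape(P.shape)*1000
ok=(c['z_map']>0)&(abs(T[...,0])<14)&(abs(T[...,1])<30)&(T[...,2]<60)&(T[...,2]>-120)
h=np.round(T[ok]); 
vs,us=np.where(ok)
for v in range(vs.min(),vs.max(),2): 
  k=vs==v; print(v,[(int(u),T[v,u].round().astype(int).tolist(),c['img'][v,u].tolist()) for u in us[k][::5]][:5])
"
```

```text
3.25 [0.52714036 0.26245113 0.05414336]
223 [(394, [-11, -28, -119], [31, 33, 34])]
225 [(393, [-10, -29, -111], [26, 25, 28])]
227 [(393, [-13, -27, -109], [33, 33, 35])]
229 [(393, [6, -28, -78], [41, 40, 43])]
231 [(392, [2, -28, -76], [75, 77, 80]), (404, [-13, -5, -111], [24, 25, 27])]
233 [(390, [-4, -30, -76], [64, 66, 70]), (403, [-13, -5, -104], [29, 30, 32]), (408, [-11, 4, -109], [25, 31, 32])]
235 [(389, [-11, -30, -77], [29, 28, 33]), (394, [-3, -21, -74], [66, 68, 73]), (406, [-11, 2, -99], [20, 23, 28]), (418, [-11, 23, -115], [27, 27, 31])]
237 [(388, [-14, -30, -73], [29, 32, 33]), (401, [-9, -6, -84], [33, 33, 35]), (416, [-12, 21, -108], [23, 22, 28]), (421, [-13, 29, -115], [33, 30, 30])]
239 [(389, [-12, -27, -66], [34, 35, 40]), (395, [-14, -15, -76], [26, 25, 29]), (416, [-12, 22, -102], [78, 59, 42])]
241 [(393, [-8, -19, -59], [57, 59, 66]), (399, [-12, -7, -73], [24, 23, 26]), (414, [4, 19, -72], [58, 64, 71]), (419, [7, 28, -76], [40, 40, 44])]
243 [(393, [-13, -17, -60], [81, 82, 96]), (400, [-2, -5, -56], [51, 48, 48]), (413, [-2, 19, -73], [66, 66, 73]),
[... 1467 characters left out ...]
1, 32], [216, 219, 230])]
265 [(381, [-13, -25, 33], [215, 218, 230]), (386, [-8, -16, 33], [221, 223, 235]), (398, [6, 7, 34], [224, 227, 240]), (403, [10, 17, 32], [211, 215, 227])]
267 [(384, [-13, -18, 35], [219, 222, 234]), (396, [0, 5, 35], [173, 175, 186]), (401, [2, 15, 30], [212, 216, 227]), (406, [9, 25, 32], [206, 210, 224])]
269 [(395, [-7, 5, 33], [171, 171, 182]), (400, [-1, 15, 33], [209, 213, 227]), (405, [4, 25, 34], [210, 213, 226])]
271 [(394, [-14, 6, 32], [170, 170, 182]), (399, [-9, 15, 31], [210, 215, 228]), (404, [-2, 24, 33], [209, 213, 226])]
273 [(398, [-12, 15, 35], [211, 214, 227]), (403, [-9, 24, 32], [210, 214, 227])]
275 [(401, [-13, 22, 36], [212, 215, 228])]
```

Both cameras agree that the reported TCP z reads about 40 mm too deep, with the tips at TCP + 22 to 24 mm up. The lateral position agrees. From here I work in tip heights: I open, descend to TCP z ≈ 8 (tips ≈ 30), and watch for drift.

Request:
jog_arm --pt "6 -1 -15 0 0.7 0 50" --pt "0 0 0 0 0 0 50" --pt "0 0 0 0 0 0 50" --pt "0 0 0 0 0 0 50"

```text
time_s: 3.65
position: [0.5209, 0.2599, 0.0682]
eef_rot: [180.0, -0.1, -166.8]
ft_force: [-0.7, -0.3, 0.6]
opening: 0.05
```

```bash
python3 -c "
from h import *
go(521.5,260.5,8,193.3)"
```

```text
now [520.9 259.9  68.2] [ 1.8000e+02 -6.0000e-02 -1.6677e+02] t 3.65 F [-0.7 -0.3  0.6] open 50.0
shift [-0.7  0.4 60.2] turn [ 0.   -0.06 -0.07]
```

Request:
jog_arm --pt "0 0 20 0 0 0 50" --pt "0 0 10 0 0 0 50" --pt "0 0 0 0 0 0 50"

```text
time_s: 3.95
position: [0.5211, 0.26, 0.0365]
eef_rot: [180.0, -0.0, -166.8]
ft_force: [-0.2, -0.6, -0.3]
opening: 0.0497
```

```bash
python3 -c "
from h import *
go(521.5,260.5,8,193.3); snap('wrist','w4'); snap('scene','s4'); i=cv2.imread('pics/s4.png')[160:340,300:480];cv2.imwrite('pics/s4z.png',cv2.resize(i,None,fx=3,fy=3))"
```

```text
now [521.1 260.   36.5] [ 1.8000e+02 -4.0000e-02 -1.6677e+02] t 3.95 F [-0.2 -0.6 -0.3] open 49.7
shift [-0.5  0.4 28.5] turn [ 0.   -0.04 -0.07]
```

View pics/s4z.png

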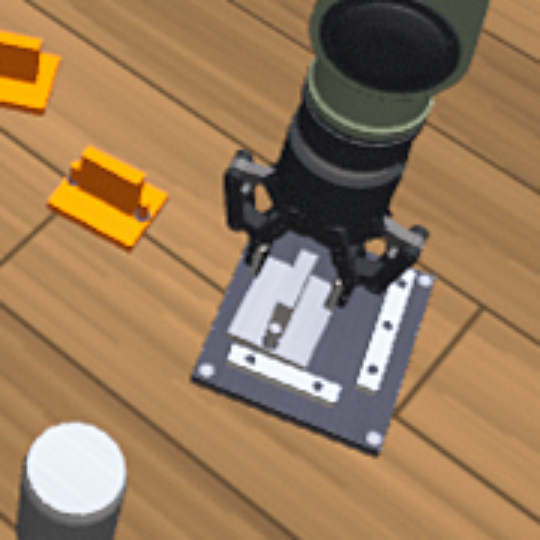

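The open fingers are straddling the web with free space around them, and there is no drift or force. I continue down.

Request:
jog_arm --pt "0 0 14 0 0 0 50" --pt "0 0 10 0 0 0 50" --pt "0 0 3 0 0 0 50"

```text
time_s: 4.35
position: [0.5232, 0.2608, 0.0102]
eef_rot: [180.0, 0.2, -166.8]
ft_force: [-1.0, -0.1, -0.0]
opening: 0.0501
```

```bash
python3 -c "
from h import *
go(521.5,260.5,8,193.3); c=snap('wrist','w5')
p,R,s=tool();P=cloud(c);T=R.inv().apply((P-p).reshape(-1,3)).reshape(P.shape)*1000
ok=(c['z_map']>0)&(abs(abs(T[...,0])-11)<2.5)&(abs(T[...,1])>20)&(abs(T[...,1])<45)
print(np.percentile(T[ok][:,2],[90,95,99,100]), np.percentile(P[ok][:,2],[0,1,5,20]))"
```

```text
now [523.2 260.8  10.2] [ 179.97    0.21 -166.77] t 4.35 F [-1.  -0.1 -0. ] open 50.1
shift [1.7 0.1 2.2] turn [ 0.03  0.21 -0.07]
[-11.39562773  -2.02052415  -0.95149859   0.11439124] [0.00978329 0.01084543 0.01192439 0.04375834]
```

View pics/w5.png

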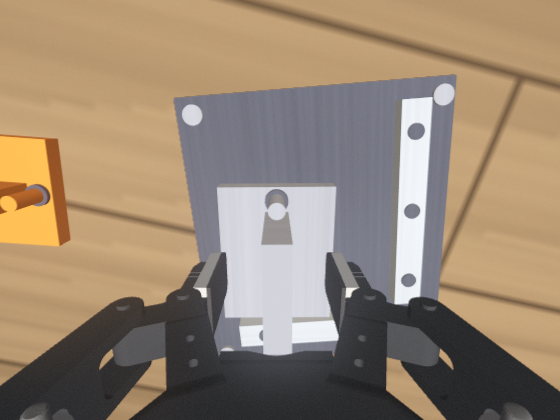

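Request:
jog_arm --pt "2 0 2 0 0.2 0 5" --pt "0 0 0 0 0 0 5" --pt "0 0 0 0 0 0 5" --pt "0 0 0 0 0 0 5" --pt "0 0 0 0 0 0 5" --force 80

```text
time_s: 4.9
position: [0.5209, 0.2603, 0.0078]
eef_rot: [180.0, -0.0, -166.8]
ft_force: [0.1, 0.2, -1.6]
opening: 0.0108
```

```bash
python3 -c "
from h import *
go(521.5,260.5,8,193.3); c=snap('wrist','w6')"
```

```text
now [520.9 260.3   7.8] [ 1.7997e+02 -4.0000e-02 -1.6676e+02] t 4.9 F [ 0.1  0.2 -1.6] open 10.8
shift [-0.7  0.  -0.2] turn [ 0.03 -0.04 -0.06]
```

View pics/w6.png

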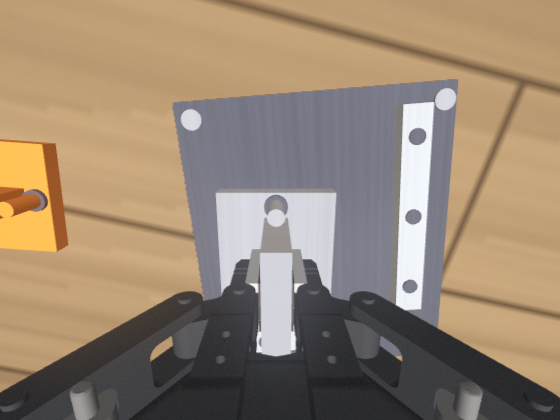

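The web is gripped (opening 10.8). I lift straight up.

Request:
jog_arm --pt "0 0 -5 0 0 0 5" --pt "0 0 -15 0 0 0 5" --pt "0 0 -30 0 0 0 5" --pt "0 0 -40 0 0 0 5" --pt "0 0 -30 0 0 0 5" --pt "0 0 0 0 0 0 5"

```text
time_s: 5.55
position: [0.5149, 0.258, 0.1269]
eef_rot: [-179.9, -0.9, -166.8]
ft_force: [0.9, -0.6, -6.4]
opening: 0.011
```

```bash
python3 - <<'E'
from h import *
go(530,-328,110,247.5); c=snap('wrist','w7')
p,R,s=tool();P=cloud(c);T=R.inv().apply((P-p).reshape(-1,3)).reshape(P.shape)*1000
for r in range(170,330,10): print(r,T[r,276].round(1),T[r,250].round(1))
E
```

```text
now [514.9 258.  126.9] [-179.93   -0.92 -166.77] t 5.55 F [ 0.9 -0.6 -6.4] open 11.0
shift [ 119.1 -573.9   19.5] turn [  0.37  -0.88 -54.27]
170 [ 28.8   1.9 114.9] [ 28.9 -22.  114.2]
180 [ 19.7   1.9 113.9] [ 20.  -22.  112.4]
190 [36.8  1.7 -8.8] [ 37.  -11.7  -9.9]
200 [ 34.    1.7 -19.2] [ 33.2 -11.3 -15.8]
210 [ 33.3   1.6 -34.4] [ 27.8 -11.5 -15.2]
220 [ 29.1   1.6 -35.8] [ 23.1 -11.5 -17.1]
230 [ 23.6   1.6 -33.6] [ 17.1 -11.8 -15.4]
240 [ 24.    1.6 -46.8] [ 11.5 -11.9 -15.4]
250 [ 24.4   1.6 -57.9] [  6.1 -12.  -15.8]
260 [ 21.1   1.6 -59.6] [ 10.3 -10.2 -36.8]
270 [ 17.2   1.6 -60. ] [ 10.5  -9.4 -47. ]
280 [ 13.3   1.6 -60.5] [ 10.6  -8.7 -55.6]
290 [  8.9   1.6 -60.3] [ 11.3  -8.  -64.4]
300 [  4.    1.6 -59.5] [ 11.2  -7.5 -70.6]
310 [ -0.4   1.6 -59.6] [ 11.1  -7.  -76.4]
320 [ -4.2   1.6 -60.6] [ 15.5  -6.  -87.7]
```

View pics/w7.png

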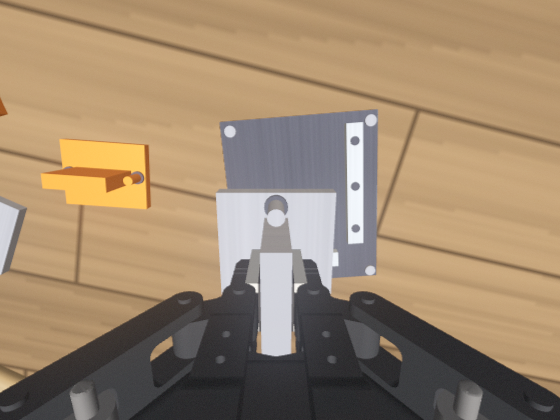

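The bracket is held squarely, with the web end at tool x = 24 and the underside about 6 mm above the TCP reading. I carry it across towards the tray.

Request:
jog_arm --pt "10 -48 0 0 -0.5 0 5" --pt "10 -48 0 0 -0.4 0 5" --pt "10 -48 0 0 0 0 5" --pt "10 -48 0 0 0 0 5" --pt "10 -48 0 0 0 0 5" --pt "10 -48 0 0 0 0 5" --pt "10 -48 0 0 0 0 5" --pt "10 -48 0 0 0 0 5" --pt "10 -48 0 0 0 0 5" --pt "10 -48 0 0 0 0 5"

```text
time_s: 6.6
position: [0.5131, -0.2366, 0.0999]
eef_rot: [179.0, -1.7, -165.9]
ft_force: [0.7, 0.0, -5.8]
opening: 0.0112
```

Request:
jog_arm --pt "0 0 0 0 0 -7.8 5" --pt "0 0 0 0 0 -7.8 5" --pt "0 0 0 0 0 -7.8 5" --pt "0 0 0 0 0 -7.8 5" --pt "0 0 0 0 0 -7.8 5" --pt "0 0 0 0 0 -7.8 5" --pt "0 0 0 0 0 -7.5 5"

```text
time_s: 7.3
position: [0.5005, -0.2404, 0.0791]
eef_rot: [176.5, 0.0, -110.3]
ft_force: [-0.2, 0.1, -6.9]
opening: 0.0109
```

```bash
python3 - <<'E'
from h import *
go(530,-328,110,247.5); c=snap('wrist','w8')
E
```

```text
now [ 500.5 -240.4   79.1] [ 1.7648e+02  3.0000e-02 -1.1029e+02] t 7.3 F [-0.2  0.1 -6.9] open 10.9
shift [ 71.9 -56.  -34.4] turn [ 3.52 -0.04  2.21]
```

View pics/w8.png

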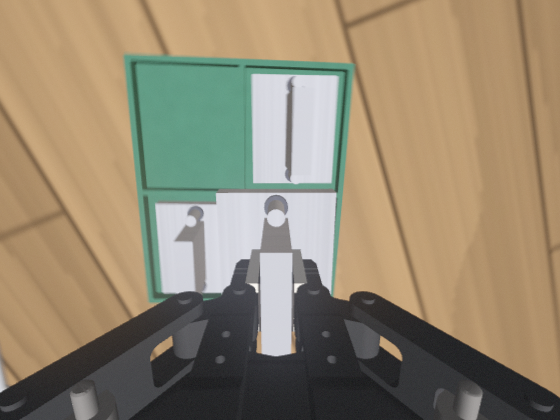

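The tray is in view. The free pocket is at upper left, with corners around (137,64), (244,66), (245,186) and (143,188). The tool has tilted 3.5° and sunk, so I correct that, move over the pocket, and locate the pocket from this image.

Request:
jog_arm --pt "0 0 -30 1.8 0 1.1 5" --pt "0 0 -10 1.7 0 1.1 5" --pt "0 0 0 0 0 0 5"

```text
time_s: 7.65
position: [0.498, -0.2382, 0.1123]
eef_rot: [179.4, 0.1, -112.7]
ft_force: [-0.5, 0.6, -7.3]
opening: 0.0112
```

```bash
python3 - <<'E'
from h import *
c=snap('wrist','w9'); hsv=cv2.cvtColor(c["img"],cv2.COLOR_RGB2HSV); H,S,V=[hsv[...,i] for i in range(3)]
i=c["img"][:,:,::-1]; 
g=(H>65)&(H<95)&(S>60); g[:, 420:]=0
# outer outline incl. brackets: green hull
q=max(comps(g,500),key=lambda m:m.sum()); vs,us=np.where(q)
print("px bbox",us.min(),us.max(),vs.min(),vs.max())
cv2.imwrite('pics/w9z.png',cv2.resize(i[0:270,60:400],None,fx=2.3,fy=2.2,interpolation=cv2.INTER_CUBIC))
go(530,-328,110,247.5)
E
```

```text
px bbox 142 339 67 281
now [ 498.1 -238.3  112. ] [ 1.7935e+02  1.1000e-01 -1.1269e+02] t 7.7 F [ 0.1 -0.1 -6.4] open 11.0
shift [ 70.4 -64.1   1.1] turn [ 0.65  0.12 -0.19]
```

View pics/w9z.png

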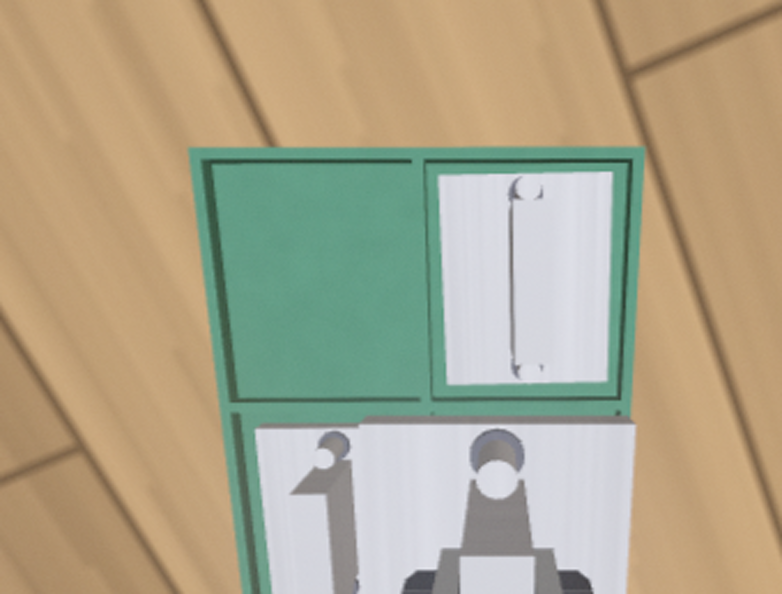

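```bash
python3 - <<'E'
from h import *
c=load('w9')
z=np.array([[204,159],[412,159],[421,402],[234,402]],float); px=np.c_[60+z[:,0]/2.3,z[:,1]/2.2]
k=cast(c,px,.014)*1000; print(k.round(1)); print(k.mean(0))
e=lambda a,b:(np.linalg.norm(b-a),np.degrees(np.arctan2(*(b-a)[[1,0]])))
for i in range(4): print(e(k[i],k[(i+1)%4]))
# outer corners TL TR
z=np.array([[190,149],[644,149]],float); px=np.c_[60+z[:,0]/2.3,z[:,1]/2.2]; o=cast(c,px,.014)*1000; print(o.round(1),e(o[0],o[1]))
# held bracket foot in tool
p,R,s=tool();P=cloud(c);T=R.inv().apply((P-p).reshape(-1,3)).reshape(P.shape)*1000
for u in (220,230,310,330): print(u,T[200,u].round(1),T[215,u].round(1))
E
```

```text
[[ 545.9 -376.    14. ]
 [ 480.6 -348.7   14. ]
 [ 514.2 -267.4   14. ]
 [ 579.  -294.7   14. ]]
[ 529.92032381 -321.72801095   14.        ]
(np.float64(70.80507419170085), np.float64(157.34747435243062))
(np.float64(87.99460350213305), np.float64(67.51977958579882))
(np.float64(70.27393477424904), np.float64(-22.859818556620155))
(np.float64(87.74357173237937), np.float64(-112.13259088989633))
[[ 548.7 -380.7   14. ]
 [ 406.2 -321.2   14. ]] (np.float64(154.42351725036525), np.float64(157.35517223665158))
220 [ 32.9 -26.9 -13.2] [ 25.2 -27.1 -14. ]
230 [ 33.  -21.8 -13.6] [ 25.2 -22.1 -13.7]
310 [ 33.1  18.4 -14.3] [ 24.8  18.8 -12.6]
330 [ 33.1  28.4 -14. ] [ 25.2  28.8 -14.1]
```

```bash
python3 - <<'E'
from h import *
c=load('s3'); hsv=cv2.cvtColor(c["img"],cv2.COLOR_RGB2HSV); H,S,V=[hsv[...,i] for i in range(3)]
g=(H>65)&(H<95)&(S>60); g[:100]=0
q=max(comps(g,200),key=lambda m:m.sum()); vs,us=np.where(q)
i=c["img"][100:200,180:300,::-1]; cv2.imwrite('pics/s3t.png',cv2.resize(i,None,fx=6,fy=6,interpolation=cv2.INTER_CUBIC))
go(530,-325,110,247.5)
E
```

```text
now [ 498.1 -238.3  112. ] [ 1.7935e+02  1.1000e-01 -1.1269e+02] t 7.7 F [ 0.1 -0.1 -6.4] open 11.0
shift [ 67.7 -62.9   1.1] turn [ 0.65  0.12 -0.19]
```

View pics/s3t.png

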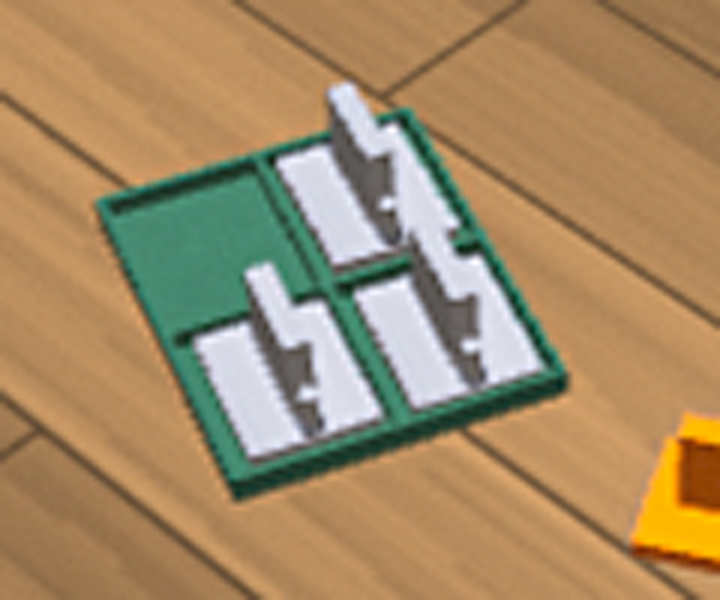

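Request:
jog_arm --pt "23 -21 -6 0.3 0 -0.2 5" --pt "23 -21 -2 0.3 0 0 5" --pt "22 -20 0 0 0 0 5" --pt "0 0 0 0 0 0 5"

```text
time_s: 8.1
position: [0.5275, -0.3248, 0.1136]
eef_rot: [179.5, 0.2, -112.5]
ft_force: [-0.2, 0.3, -6.5]
opening: 0.0112
```

```bash
python3 - <<'E'
from h import *
c=load('s3'); z=np.array([[98,201],[408,110],[567,378],[236,484]],float); px=np.c_[180+z[:,0]/6,100+z[:,1]/6]
k=cast(c,px,.014)*1000; print(k.round(1),k.mean(0).round(1))
e=lambda a,b:(np.linalg.norm(b-a).round(1),np.degrees(np.arctan2(*(b-a)[[1,0]])).round(1))
for i in range(4): print(e(k[i],k[(i+1)%4]))
a=np.radians(67.4); X=np.array([np.cos(a),np.sin(a)]);Y=np.array([-X[1],X[0]])
print("free by scene",k.mean(0)[:2]-46*X-38*Y)
go(530,-325,60,247.5)
w=snap('wrist','w10')
E
```

```text
[[ 550.5 -379.5   14. ]
 [ 409.7 -320.4   14. ]
 [ 482.2 -146.5   14. ]
 [ 622.3 -206.1   14. ]] [ 516.2 -263.1   14. ]
(np.float64(152.7), np.float64(157.2))
(np.float64(188.4), np.float64(67.3))
(np.float64(152.2), np.float64(-23.0))
(np.float64(187.7), np.float64(-112.5))
free by scene [ 533.56565318 -320.19844323]
now [ 527.5 -324.8  113.6] [ 179.52    0.22 -112.51] t 8.1 F [-0.2  0.3 -6.5] open 11.2
shift [-0.6 -2.8 53.5] turn [ 0.48  0.22 -0.01]
```

View pics/w10.png

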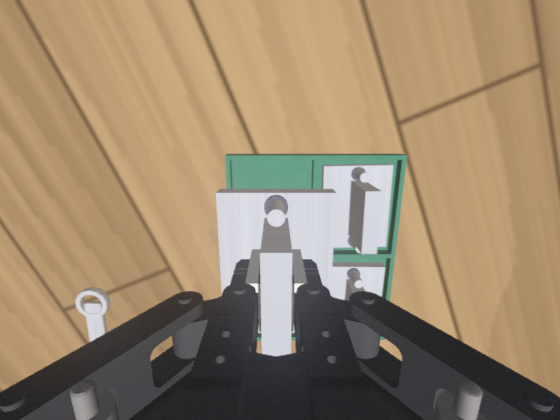

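Request:
jog_arm --pt "1 -4 20 0.4 0.2 0 5" --pt "0 0 18 0 0 0 5" --pt "0 0 14 0 0 0 5" --pt "0 0 0 0 0 0 5"

```text
time_s: 8.55
position: [0.5262, -0.3203, 0.0545]
eef_rot: [179.3, 0.3, -112.5]
ft_force: [-1.3, 0.5, -7.5]
opening: 0.011
```

```bash
python3 - <<'E'
from h import *
go(530.5,-322.5,60,247.5)
c=snap('wrist','w11')
cv2.imwrite('pics/w11z.png',cv2.resize(c['img'][140:300,200:400,::-1],None,fx=3.9,fy=3.7,interpolation=cv2.INTER_CUBIC))
E
```

```text
now [ 526.2 -320.3   54.5] [ 179.27    0.33 -112.52] t 8.55 F [-1.3  0.5 -7.5] open 11.0
shift [ 0.3 -4.7 -5.6] turn [ 0.73  0.33 -0.02]
```

View pics/w11z.png

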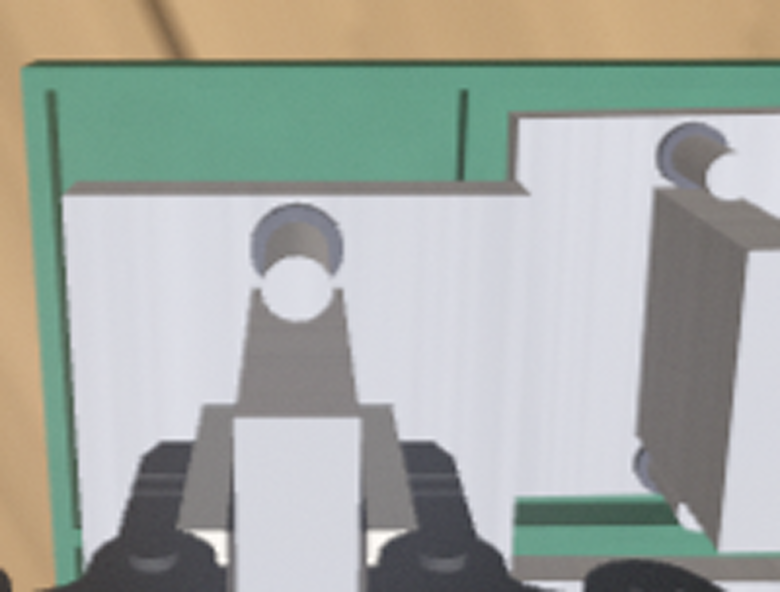

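```bash
python3 - <<'E'
from h import *
c=load('w11'); p,R,s=tool(); P=cloud(c)
T=lambda q:R.inv().apply(np.atleast_2d(q)-p)*1000
px=lambda z:np.c_[200+np.array(z,float)[:,0]/3.9,140+np.array(z,float)[:,1]/3.7]
print("foot depth z",np.median(P[195:210,225:255,2]),np.median(P[195:210,300:330,2]))
print("walls L,R(z14), L low:",T(cast(c,px([[47,92],[460,92],[75,525]]),.014)).round(1))
print("tray outer edge",T(cast(c,px([[30,64],[400,64]]),.014)).round(1), "inner top", T(cast(c,px([[250,88]]),.014)).round(1))
zt=np.median(P[195:210,225:255,2])
print("foot top corners",T(cast(c,px([[64,194],[527,194]]),zt)).round(1))
print("pocket cross wall", T(cast(c,px([[560,497],[560,525]]),.014)).round(1))
E
```

```text
foot depth z 0.06764163897652486 0.06820874689774312
walls L,R(z14), L low: [[ 43.8 -40.5  40.7]
 [ 43.6  29.6  41.6]
 [-42.9 -40.4  41.2]]
tray outer edge [[ 48.7 -43.1  40.7]
 [ 48.6  19.3  41.4]] inner top [[44.4 -6.1 41.1]]
foot top corners [[ 37.  -28.  -12.7]
 [ 36.8  31.2 -12. ]]
pocket cross wall [[-37.3  51.8  42.3]
 [-43.6  52.2  42.3]]
```

Request:
jog_arm --pt "1.5 -7 5 0.7 0.3 0 5" --pt "0 0 8 0 0 0 5" --pt "0 0 6 0 0 0 5" --pt "0 0 0 0 0 0 5"

```text
time_s: 9.0
position: [0.5341, -0.3247, 0.0365]
eef_rot: [-179.8, -0.0, -112.5]
ft_force: [-0.2, -0.0, -6.5]
opening: 0.0108
```

```bash
python3 - <<'E'
from h import *
go(532.2,-324.3,25,247.5)
c=snap('wrist','w12')
cv2.imwrite('pics/w12z.png',cv2.resize(c['img'][140:300,200:400,::-1],None,fx=3.9,fy=3.7,interpolation=cv2.INTER_CUBIC))
E
```

```text
now [ 534.1 -324.7   36.5] [-1.7979e+02 -3.0000e-02 -1.1248e+02] t 9.0 F [-0.2 -0.  -6.5] open 10.8
shift [ 0.3  2.  11.5] turn [-0.21 -0.03  0.02]
```

View pics/w12z.png

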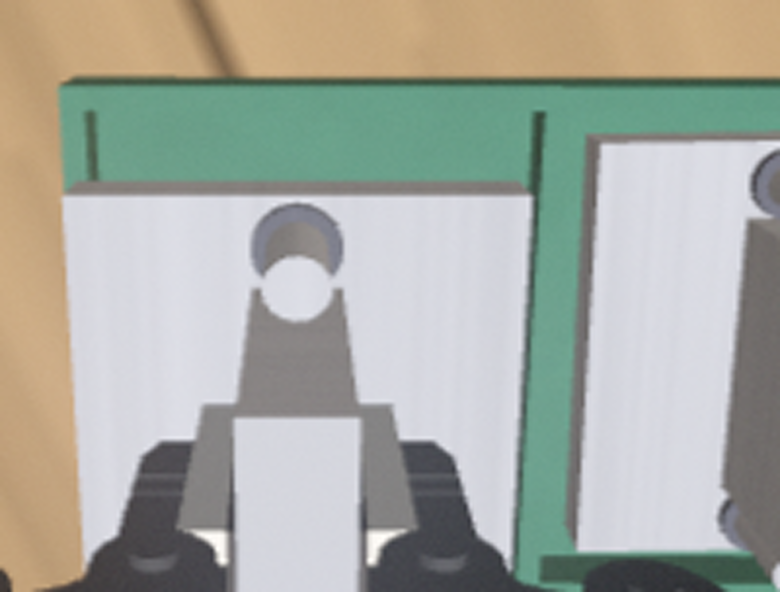

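```bash
python3 - <<'E'
from h import *
c=load('w12'); p,R,s=tool(); P=cloud(c)
T=lambda q:R.inv().apply(np.atleast_2d(q)-p)*1000
px=lambda z:np.c_[200+np.array(z,float)[:,0]/3.9,140+np.array(z,float)[:,1]/3.7]
zt=np.median(P[195:210,225:255,2]);print(zt)
print("walls",T(cast(c,px([[86,112],[534,112]]),.014)).round(1), "outer", T(cast(c,px([[300,82]]),.014)).round(1))
print("foot top corners",T(cast(c,px([[64,194],[530,194]]),zt)).round(1), "cross wall",T(cast(c,px([[640,556],[640,580]]),.014)).round(1))
E
```

```text
0.05013478454410715
walls [[ 42.6 -31.4  23.1]
 [ 42.7  38.4  22.8]] outer [[47.5  2.  22.9]]
foot top corners [[ 36.9 -28.3 -13.1]
 [ 36.9  31.2 -13.3]] cross wall [[-39.3  61.5  22.6]
 [-44.3  61.9  22.6]]
```

Request:
jog_arm --pt "0.5 2 8 -0.2 0 0 5" --pt "0 0 8 0 0 0 5" --pt "0 0 4 0 0 0 5" --pt "0 0 0 0 0 0 5"

```text
time_s: 9.45
position: [0.5324, -0.325, 0.0159]
eef_rot: [-179.9, -0.1, -112.5]
ft_force: [-0.1, 0.9, -6.4]
opening: 0.0113
```

```bash
python3 - <<'E'
from h import *
go(532.5,-323.5,0.5,247.5)
c=snap('wrist','w13')
cv2.imwrite('pics/w13z.png',cv2.resize(c['img'][140:300,200:400,::-1],None,fx=3.9,fy=3.7,interpolation=cv2.INTER_CUBIC))
E
```

```text
now [ 532.4 -325.    15.9] [-1.7992e+02 -6.0000e-02 -1.1250e+02] t 9.45 F [-0.1  0.9 -6.4] open 11.3
shift [-1.5  0.5 15.4] turn [-0.08 -0.06  0.  ]
```

View pics/w13z.png

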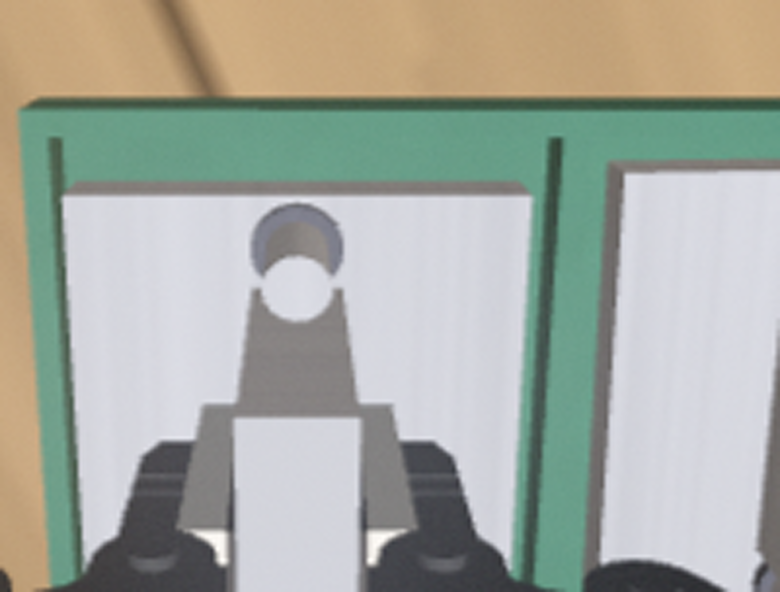

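Request:
jog_arm --pt "0 1 6 0 0 0 5" --pt "0 0 4 0 0 0 5" --pt "0 0 3 0 0 0 5" --pt "0 0 0 0 0 0 5"

```text
time_s: 9.9
position: [0.5319, -0.325, 0.0024]
eef_rot: [-179.9, -0.1, -112.5]
ft_force: [-1.2, -0.2, -7.1]
opening: 0.0111
```

Request:
jog_arm --pt "0 0 1.5 0 0 0 5" --pt "0 0 1 0 0 0 5" --pt "0 0 0 0 0 0 5"

```text
time_s: 10.2
position: [0.5321, -0.3252, -0.0]
eef_rot: [-179.8, -0.1, -112.5]
ft_force: [-0.7, 1.1, -6.5]
opening: 0.0107
```

```bash
python3 - <<'E'
from h import *
go(532.5,-323.5,-1,247.5)
c=snap('wrist','w14');P=cloud(c);print(np.median(P[195:210,225:255,2]),np.median(P[195:210,300:330,2]))
cv2.imwrite('pics/w14z.png',cv2.resize(c['img'][140:300,200:400,::-1],None,fx=3.9,fy=3.7,interpolation=cv2.INTER_CUBIC))
E
```

```text
now [ 532.1 -325.2   -0. ] [-1.7983e+02 -8.0000e-02 -1.1250e+02] t 10.2 F [-0.7  1.1 -6.5] open 10.7
shift [-1.7  0.3  1. ] turn [-0.17 -0.08  0.  ]
0.013611605165424564 0.013464971937442168
```

View pics/w14z.png

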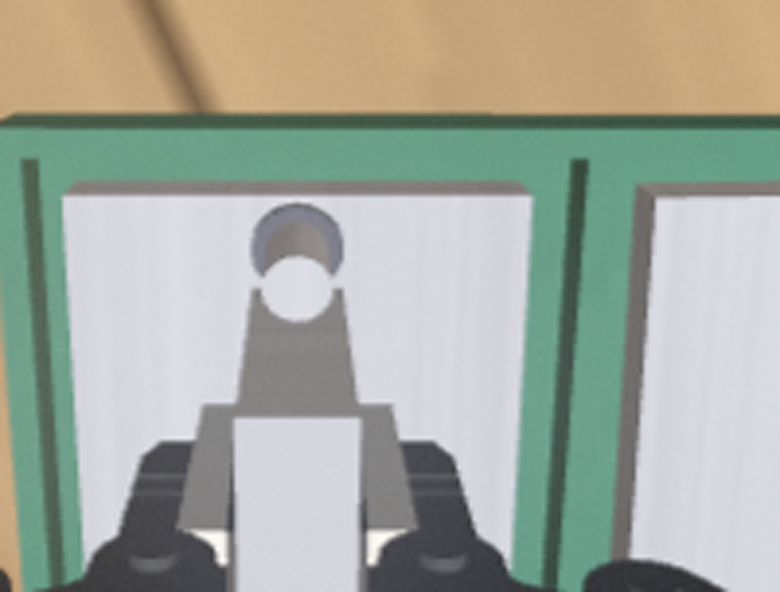

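The bracket is inside the pocket with even gaps but still hanging (-6.5 N). I lower it to contact.

Request:
jog_arm --pt "0 0 1.5 0 0 0 5" --pt "0 0 1 0 0 0 5" --pt "0 0 1 0 0 0 5"

```text
time_s: 10.55
position: [0.5323, -0.3253, -0.0002]
eef_rot: [-179.8, -0.1, -112.5]
ft_force: [-2.1, 2.7, 5.3]
opening: 0.0112
```

Contact: the force changed from -6.5 to +5 N, so the bracket sits on the floor. I release, opening only to 40 mm to clear the neighbours, and retreat.

Request:
jog_arm --pt "0 0 -0.5 0 0 0 25" --pt "0 0 0 0 0 0 40" --pt "0 0 0 0 0 0 40" --pt "0 0 -10 0 0 0 40" --pt "0 0 -30 0 0 0 40" --pt "0 0 -40 0 0 0 40" --pt "0 0 -40 0 0 0 40" --pt "0 0 0 0 0 0 40"

```text
time_s: 11.35
position: [0.5346, -0.3271, 0.1277]
eef_rot: [-179.4, -0.2, -112.5]
ft_force: [0.9, -0.6, 0.3]
opening: 0.0401
```

```bash
python3 - <<'E'
from h import *
go(606,-21.5,120,166.6)
c=snap('wrist','w15');snap('top','t15')
i=cv2.imread('pics/t15.png')[200:300,120:440]
cv2.imwrite('pics/t15z.png',cv2.resize(i,None,fx=2.5,fy=2.5,interpolation=cv2.INTER_CUBIC))
E
```

```text
now [ 534.6 -327.1  127.7] [-179.36   -0.22 -112.5 ] t 11.35 F [ 0.9 -0.6  0.3] open 40.1
shift [-309.7   51.     6. ] turn [-0.69  0.28 80.9 ]
```

View pics/w15.png

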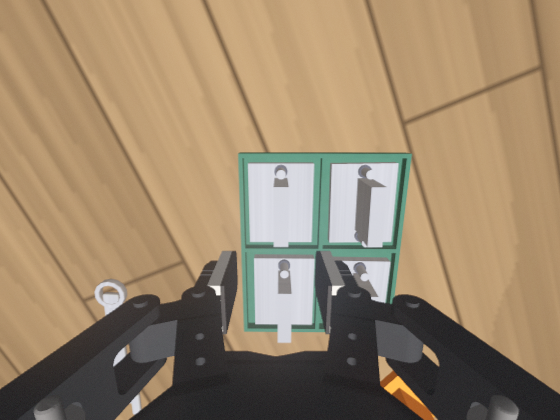

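The done bracket sits in the free pocket, upper left at (281,205), and all four pockets are now filled. I move on to the blank.

Request:
jog_arm --pt "-44 7 0 -0.7 0.3 0 60" --pt "-44 7 0 0 0 0 60" --pt "-44 7 0 0 0 0 60" --pt "-44 7 0 0 0 0 60" --pt "-44 7 0 0 0 0 60" --pt "-44 7 0 0 0 0 60" --pt "-44 7 0 0 0 0 60" --pt "0 0 0 0 0 0 60"

```text
time_s: 12.25
position: [0.6019, -0.0121, 0.1104]
eef_rot: [178.7, -0.5, -112.9]
ft_force: [0.3, -0.6, -0.5]
opening: 0.0601
```

Request:
jog_arm --pt "0 0 0 0 0 8.3 60" --pt "0 0 0 0 0 8.3 60" --pt "0 0 0 0 0 8.3 60" --pt "0 0 0 0 0 8.3 60" --pt "0 0 0 0 0 8.3 60" --pt "0 0 0 0 0 8.3 60" --pt "0 0 0 0 0 8.3 60" --pt "0 0 0 0 0 8.3 60" --pt "0 0 0 0 0 8.3 60" --pt "0 0 0 0 0 5 60"

```text
time_s: 13.25
position: [0.5905, -0.0149, 0.0959]
eef_rot: [-179.3, -2.7, 164.6]
ft_force: [-0.0, 0.1, -0.1]
opening: 0.0596
```

```bash
python3 - <<'E'
from h import *
go(606,-21.5,120,166.6)
c=snap('wrist','w16')
E
```

```text
now [590.5 -14.9  95.9] [-179.28   -2.75  164.59] t 13.25 F [-0.   0.1 -0.1] open 59.6
shift [-15.5  -2.5 -24.9] turn [-0.67 -2.76 -1.99]
```

View pics/w16.png

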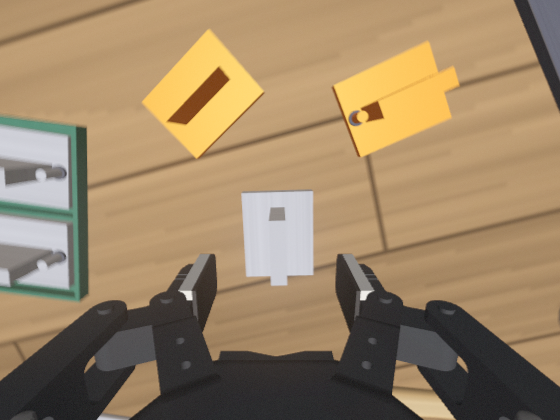

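```bash
python3 - <<'E'
from h import *
c=load('w16'); hsv=cv2.cvtColor(c["img"],cv2.COLOR_RGB2HSV); P=cloud(c); z=P[...,2]
roi=np.zeros(z.shape,bool); roi[185:295,235:325]=1
m=max(comps(roi&(z>.045)&(c["z_map"]>.15),50),key=lambda m:m.sum()); vs,us=np.where(m); print("web",rect(cast(c,np.c_[us,vs],.054)),np.median(z[m]))
m=max(comps(roi&(hsv[...,1]<40)&(hsv[...,2]>150),50),key=lambda m:m.sum())&(z<.03); vs,us=np.where(m); print("foot",rect(cast(c,np.c_[us,vs],.010)),np.median(z[m]))
E
```

```text
web (605.6585693359375, -17.05467987060547, 52.381412506103516, 11.956929206848145, -13.157356262207031) 0.05340799785234991
foot (610.9159545898438, -18.422115325927734, 86.53775787353516, 60.41615676879883, -13.425750732421875) 0.009411766187109998
```

```bash
python3 -c "
from h import *
go(605.5,-19.3,60,166.7)"
```

```text
now [590.3 -15.   95.7] [-179.27   -2.78  164.49] t 13.3 F [ 0.2 -0.2  0.5] open 59.9
shift [-17.5   0.3  34.9] turn [-0.68 -2.79 -2.19]
```

Request:
jog_arm --pt "-14 -1 2 -0.7 -2.7 -2 50" --pt "0 0 16 0 0 0 50" --pt "0 0 16 0 0 0 50" --pt "0 0 0 0 0 0 50"

```text
time_s: 13.7
position: [0.6008, -0.0222, 0.0566]
eef_rot: [-180.0, -0.3, 166.8]
ft_force: [0.1, 0.4, -0.5]
opening: 0.0502
```

```bash
python3 -c "
from h import *
go(605.5,-19.3,-7,166.7);snap('wrist','w17')"
```

```text
now [600.8 -22.2  56.6] [-179.97   -0.3   166.81] t 13.7 F [ 0.1  0.4 -0.5] open 50.2
shift [-4.2  3.9 63.6] turn [-0.03 -0.3   0.11]
```

View pics/w17.png

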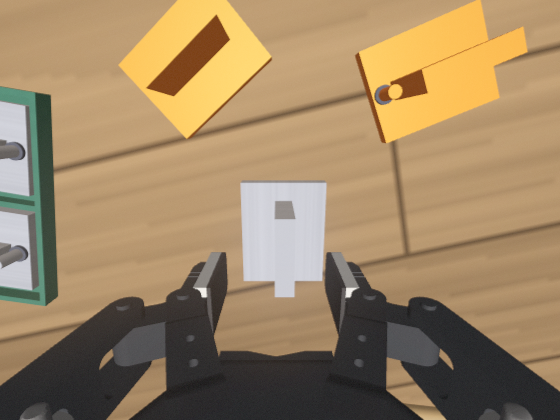

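The web at (285,250) sits 8 px right of the finger midline, which agrees with the computed +4 mm in y. I correct that and descend.

Request:
jog_arm --pt "-4 4 20 0 -0.3 0 50" --pt "0 0 20 0 0 0 50" --pt "0 0 12 0 0 0 50" --pt "0 0 0 0 0 0 50"

```text
time_s: 14.15
position: [0.6077, -0.0206, 0.0062]
eef_rot: [-180.0, 0.2, 166.9]
ft_force: [0.2, 0.1, 0.5]
opening: 0.0502
```

```bash
python3 -c "
from h import *
go(605.5,-19.3,-7,166.7);snap('wrist','w18')"
```

```text
now [607.7 -20.6   6.2] [-179.96    0.2   166.91] t 14.15 F [0.2 0.1 0.5] open 50.2
shift [ 2.5  0.8 13.1] turn [-0.04  0.2   0.21]
```

View pics/w18.png

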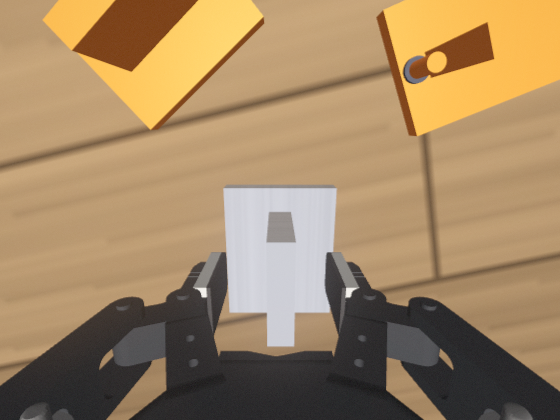

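Request:
jog_arm --pt "3 1 6 0 0.2 0.2 50" --pt "0 0 5 0 0 0 50" --pt "0 0 2 0 0 0 50" --pt "0 0 0 0 0 0 50"

```text
time_s: 14.6
position: [0.6074, -0.0193, -0.0042]
eef_rot: [-180.0, 0.3, 166.7]
ft_force: [-0.4, 0.2, -0.1]
opening: 0.0497
```

```bash
python3 -c "
from h import *
go(605.5,-19.3,-7,166.7)"
```

```text
now [607.4 -19.3  -4.2] [-179.98    0.28  166.71] t 14.6 F [-0.4  0.2 -0.1] open 49.7
shift [ 1.8 -0.5  2.8] turn [-0.02  0.28  0.01]
```

Request:
jog_arm --pt "2 0 3 0 0.3 0 40" --pt "0 0 0 0 0 0 5" --pt "0 0 0 0 0 0 5" --pt "0 0 0 0 0 0 5" --pt "0 0 0 0 0 0 5" --pt "0 0 0 0 0 0 5" --force 80

```text
time_s: 15.2
position: [0.606, -0.0187, -0.0067]
eef_rot: [180.0, 0.0, 166.7]
ft_force: [-0.3, 0.5, 0.4]
opening: 0.0114
```

```bash
python3 - <<'E'
from h import *
go(605.5,-19.3,-7,166.7);c=snap('wrist','w19')
p,R,s=tool();P=cloud(c);T=R.inv().apply((P-p).reshape(-1,3)).reshape(P.shape)*1000
for r in range(180,270,8): print(r,T[r,276].round(1),T[r,240].round(1))
E
```

```text
now [606.  -18.7  -6.7] [1.7999e+02 2.0000e-02 1.6672e+02] t 15.2 F [-0.3  0.5  0.4] open 11.4
shift [ 0.3 -0.7  0.3] turn [0.01 0.02 0.02]
180 [43.8  1.2 -5.9] [ 43.8 -17.4  -6. ]
188 [39.7  1.2 -6.7] [ 39.6 -17.6  -6.1]
196 [ 37.    1.2 -13.1] [ 37.1 -16.8 -13.7]
204 [ 33.9   1.2 -17.1] [ 33.7 -16.6 -16.6]
212 [ 29.3   1.2 -15.4] [ 29.3 -16.8 -15.6]
220 [ 25.3   1.2 -16.1] [ 25.6 -16.8 -16.9]
228 [ 23.9   1.2 -24.3] [ 21.2 -17.  -16.6]
236 [ 23.9   1.1 -34.9] [ 16.6 -17.2 -15.6]
244 [ 24.    1.1 -44.7] [ 12.5 -17.3 -16.4]
252 [ 23.8   1.1 -52.3] [  8.  -17.5 -16.2]
260 [ 24.2   1.1 -60.4] [  7.9 -16.4 -25.8]
268 [ 20.4   1.1 -59.1] [  8.2 -15.4 -34.7]
```

View pics/w19.png

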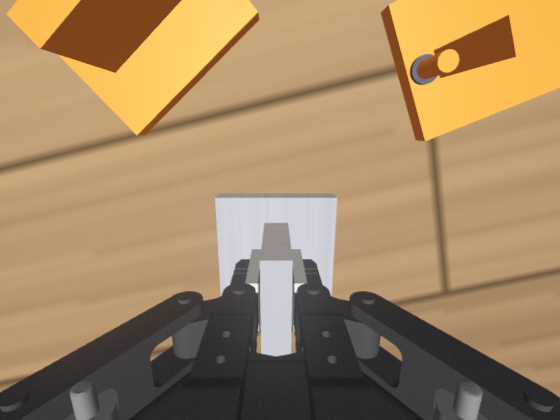

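The blank is gripped (opening 11.4). I lift it and carry it to a point short of the corner.

Request:
jog_arm --pt "0 0 -10 0 0 0 5" --pt "0 0 -25 0 0 0 5" --pt "0 0 -40 0 0 0 5" --pt "0 0 -40 0 0 0 5" --pt "0 0 -5 0 0 0 5" --pt "0 0 0 0 0 0 5"

```text
time_s: 15.85
position: [0.6004, -0.018, 0.1141]
eef_rot: [-179.9, -0.7, 166.7]
ft_force: [0.1, -0.1, -5.5]
opening: 0.0112
```

```bash
python3 -c "
from h import *
go(505.5,276.6,110,197.6)"
```

```text
now [600.4 -18.  114.1] [-179.94   -0.7   166.71] t 15.85 F [ 0.1 -0.1 -5.5] open 11.2
shift [160.  264.9   5.8] turn [  0.13  -0.7  -30.89]
```

Request:
jog_arm --pt "24 40 -2 0 -0.7 0 5" --pt "24 40 -2 0 0 0 5" --pt "24 40 -2 0 0 0 5" --pt "24 40 -2 0 0 0 5" --pt "24 40 -2 0 0 0 5" --pt "24 40 -2 0 0 0 5" --pt "14 22 0 0 0 0 5" --pt "0 0 0 0 0 0 5"

```text
time_s: 16.65
position: [0.4961, 0.2797, 0.1107]
eef_rot: [-179.4, -1.0, 166.4]
ft_force: [0.1, -0.9, -5.1]
opening: 0.0113
```

Request:
jog_arm --pt "0 0 -2 0 0 -8 5" --pt "0 0 -2 0 0 -8 5" --pt "0 0 -2 0 0 -8 5" --pt "0 0 -2 0 0 -7 5" --pt "0 0 0 0 0 0 5"

```text
time_s: 17.15
position: [0.4897, 0.2761, 0.1088]
eef_rot: [-179.8, -2.1, -161.4]
ft_force: [-0.4, 0.1, -5.8]
opening: 0.0112
```

```bash
python3 -c "
from h import *
go(505.5,276.6,60,197.6);snap('wrist','w20')"
```

```text
now [489.7 276.1 108.8] [-179.85   -2.14 -161.36] t 17.15 F [-0.4  0.1 -5.8] open 11.2
shift [-16.9  -4.4  48.2] turn [-0.17 -2.13  1.04]
```

View pics/w20.png

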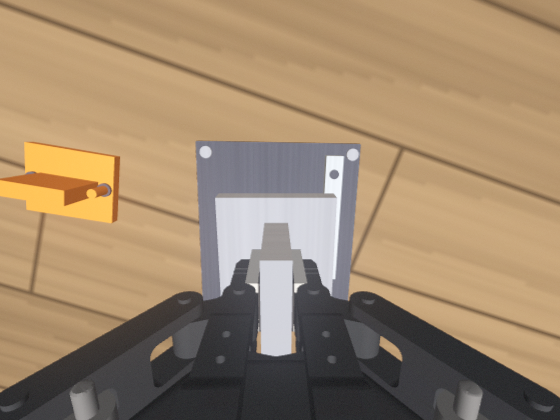

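Request:
jog_arm --pt "-13 -4 10 0 -2.1 1 5" --pt "-2 0 20 0 0 0 5" --pt "0 0 18 0 0 0 5" --pt "0 0 0 0 0 0 5"

```text
time_s: 17.6
position: [0.504, 0.2739, 0.0556]
eef_rot: [-179.8, -0.2, -163.3]
ft_force: [-1.2, -0.2, -4.4]
opening: 0.0109
```

```bash
python3 -c "
from h import *
go(505.5,276.6,30,197.6);c=snap('wrist','w21')
cv2.imwrite('pics/w21z.png',c['img'][90:330,150:430,::-1])"
```

```text
now [504.  273.9  55.6] [-179.76   -0.22 -163.28] t 17.6 F [-1.2 -0.2 -4.4] open 10.9
shift [-2.3  2.2 25.6] turn [-0.24 -0.22 -0.88]
```

View pics/w21.png

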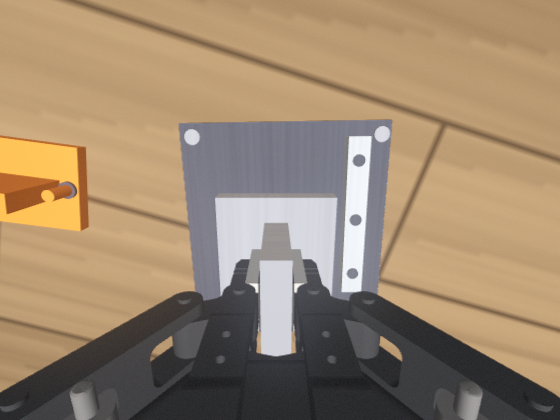

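```bash
python3 - <<'E'
from h import *
c=load('w21'); hsv=cv2.cvtColor(c["img"],cv2.COLOR_RGB2HSV); P=cloud(c); p,R,s=tool(); S,V=hsv[...,1],hsv[...,2]
roi=np.zeros(V.shape,bool); roi[130:285,340:380]=1
for t in (170,200):
  m=max(comps(roi&(V>t)&(S<60),50),key=lambda m:m.sum()); vs,us=np.where(m)
  k=cast(c,np.c_[us,vs],.021); T=R.inv().apply(k-p)*1000; print(rect(k), "in tool",T.min(0).round(1),T.max(0).round(1))
  r=rect(T/1000); print("tool rect",r)
for u in (225,235,250,300,320): print(u,(R.inv().apply(P[205,u]-p)*1000).round(1))
row=V[205]; print("foot cols",[u for u in range(200,350) if (row[u]>180)!=(row[u-1]>180)])
E
```

```text
(476.64495849609375, 323.1952819824219, 103.9451904296875, 14.664542198181152, 17.649669647216797) in tool [-39.3  47.1  35.3] [64.4 63.2 35.7]
tool rect (12.533763885498047, 55.1151008605957, 103.94462585449219, 14.664403915405273, -0.9093551635742188)
(476.6754455566406, 323.1156311035156, 103.92488098144531, 14.154518127441406, 17.606853485107422) in tool [-39.3  47.3  35.3] [64.4 62.9 35.7]
tool rect (12.527534484863281, 55.0300407409668, 103.9243392944336, 14.15439510345459, -0.8665313720703125)
225 [ 33.3 -23.6 -15.9]
235 [ 32.8 -18.9 -14.2]
250 [ 33.2 -11.4 -15.5]
300 [ 33.2  13.3 -15.7]
320 [ 32.9  23.3 -14.5]
foot cols [216, 337, 346]
```

Request:
jog_arm --pt "-1 1 15 -0.2 -0.2 -0.9 5" --pt "0 0 15 0 0 0 5" --pt "0 0 8 0 0 0 5" --pt "0 0 0 0 0 0 5"

```text
time_s: 18.05
position: [0.5074, 0.2754, 0.0203]
eef_rot: [-180.0, 0.2, -162.6]
ft_force: [-0.2, -0.6, -4.7]
opening: 0.0113
```

```bash
python3 -c "
from h import *
go(505.5,276.6,6,197.6)"
```

```text
now [507.4 275.4  20.3] [-179.97    0.24 -162.64] t 18.05 F [-0.2 -0.6 -4.7] open 11.3
shift [ 1.6  1.7 14.3] turn [-0.03  0.24 -0.24]
```

Request:
jog_arm --pt "1 1 6 0 0.2 -0.2 5" --pt "0 0 4 0 0 0 5" --pt "0 0 2 0 0 0 5" --pt "0 0 0 0 0 0 5"

```text
time_s: 18.45
position: [0.5078, 0.2768, 0.0097]
eef_rot: [-180.0, 0.2, -162.5]
ft_force: [-0.8, -0.6, -4.0]
opening: 0.0108
```

```bash
python3 -c "
from h import *
go(505.5,276.6,6,197.6);c=snap('wrist','w22');P=cloud(c)
print(np.median(P[203:215,225:250,2]),np.median(P[203:215,300:325,2]))"
```

```text
now [507.8 276.8   9.7] [-179.98    0.21 -162.47] t 18.45 F [-0.8 -0.6 -4. ] open 10.8
shift [2.3 0.5 3.7] turn [-0.02  0.21 -0.07]
0.02565584503452955 0.02563077193536985
```

View pics/w22.png

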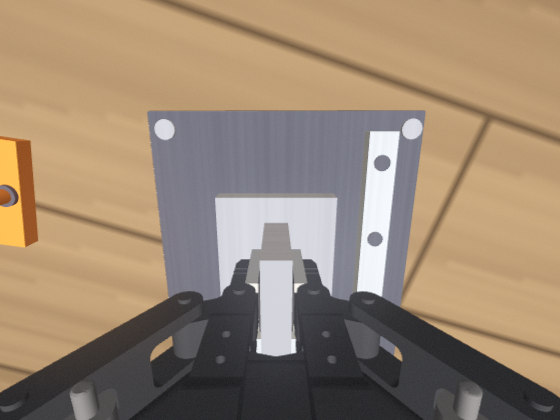

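The blank is over the plate, clear of both fences, with its foot top at 25.6 (22 when seated). I lower it to contact.

Request:
jog_arm --pt "1 0 2 0 0.2 0 5" --pt "0 0 1.5 0 0 0 5" --pt "0 0 1 0 0 0 5" --pt "0 0 0.5 0 0 0 5"

```text
time_s: 18.9
position: [0.5075, 0.2768, 0.0053]
eef_rot: [-180.0, 0.1, -162.5]
ft_force: [-2.0, -0.3, -0.0]
opening: 0.0112
```

On the plate. Next I slide towards the long fence (tool +y).

Request:
jog_arm --pt "0 4 0.3 0 0 0 5" --pt "0 4 0.3 0 0 0 5" --pt "0 3 0.3 0 0 0 5" --pt "0 0 0 0 0 0 5"

```text
time_s: 19.3
position: [0.5052, 0.2883, 0.0055]
eef_rot: [-180.0, 0.2, -162.5]
ft_force: [-0.2, 0.0, -3.7]
opening: 0.0111
```

```bash
cat > m.py <<'E'
from h import *
import sys
n=sys.argv[1]
go(515.3,295.5,5.5,197.6);c=snap('wrist',n)
cv2.imwrite(f'pics/{n}z.png',cv2.resize(c['img'][120:320,200:440,::-1],None,fx=3.3,fy=3,interpolation=cv2.INTER_CUBIC))
P=cloud(c);print("foot top z",np.median(P[203:215,225:250,2]),np.median(P[203:215,300:325,2]))
hsv=cv2.cvtColor(c["img"],cv2.COLOR_RGB2HSV); p,R,s=tool(); S,V=hsv[...,1],hsv[...,2]
roi=np.zeros(V.shape,bool); roi[110:270,338:420]=1
m=max(comps(roi&(V>200)&(S<60),50),key=lambda m:m.sum()); vs,us=np.where(m)
T=R.inv().apply(cast(c,np.c_[us,vs],.021)-p)*1000; r=rect(T/1000)
print("fence tool rect",np.round(r,1),"face y at x=37:",r[1]-r[3]/2+(37-r[0])*np.tan(np.radians(r[4])),"end x",T[:,0].max())
row=V[208]; print("foot right col",[u for u in range(200,400) if (row[u]>180)!=(row[u-1]>180)])
E
python3 m.py w23
```

```text
now [505.2 288.3   5.5] [-179.96    0.22 -162.49] t 19.3 F [-0.2  0.  -3.7] open 11.1
shift [-11.8   3.8   0. ] turn [-0.04  0.22 -0.09]
foot top z 0.02134622010656104 0.021416315208477137
fence tool rect [32.9 41.7 71.5 14.1 -0.1] face y at x=37: 34.613290939152655 end x 68.66206015447281
foot right col [216, 337, 343, 372, 395]
```

View pics/w23z.png

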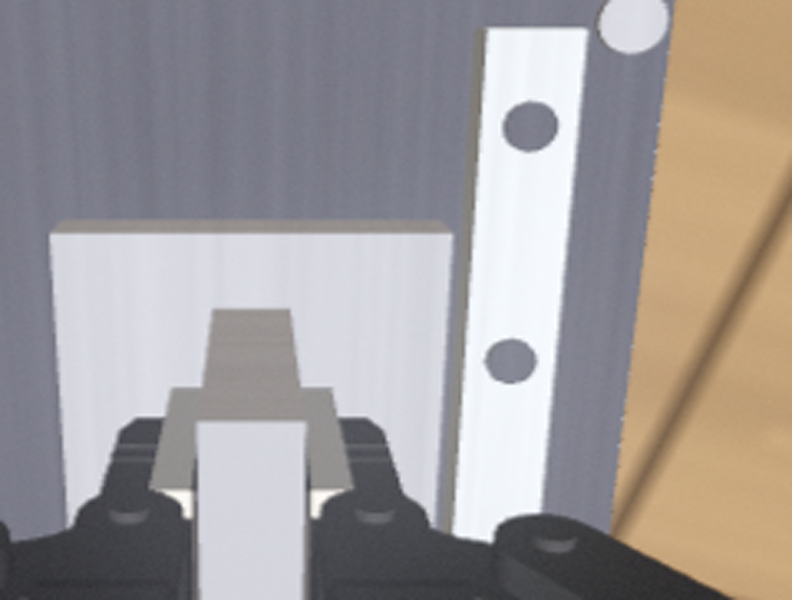

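Gaps are now about 3.5 mm to the long fence and 11 mm to the end fence, with the edges parallel. I slide towards the end fence.

Request:
jog_arm --pt "-4 1 0.5 0 0.2 0 5" --pt "-3 0.5 0.5 0 0 0 5" --pt "-2 0.5 0.5 0 0 0 5" --pt "0 0 0 0 0 0 5"

```text
time_s: 19.75
position: [0.5137, 0.2935, 0.0053]
eef_rot: [-180.0, 0.0, -162.5]
ft_force: [-1.4, 0.6, -1.4]
opening: 0.0113
```

```bash
python3 m.py w24
```

```text
now [513.7 293.5   5.3] [-1.7998e+02  2.0000e-02 -1.6247e+02] t 19.75 F [-1.4  0.6 -1.4] open 11.3
shift [-2.1  1.4 -0.2] turn [-0.02  0.02 -0.07]
foot top z 0.021420239576084597 0.021396522758630826
fence tool rect [37.1 39.3 79.8 14.1 -0.1] face y at x=37: 32.28496637856847 end x 76.99979647467913
foot right col [216, 337, 338, 367, 391]
```

Request:
jog_arm --pt "0 1 0.5 0 0 0 5" --pt "0 1 0.5 0 0 0 5" --pt "0 1 0.5 0 0 0 5"

```text
time_s: 20.1
position: [0.5137, 0.2935, 0.0054]
eef_rot: [-179.6, 0.0, -162.6]
ft_force: [-1.8, -4.1, 6.7]
opening: 0.0109
```

```bash
python3 -c "
from h import *
go(515.3,295.5,5.5,197.6);p,R,s=tool();print('tool F',R.inv().apply(s['ft_force']).round(1))"
```

```text
now [513.7 293.5   5.4] [-1.7963e+02  3.0000e-02 -1.6257e+02] t 20.1 F [-1.8 -4.1  6.7] open 10.9
shift [-2.1  1.4 -0.1] turn [-0.37  0.03 -0.17]
tool F [ 2.9 -3.4 -6.7]
```

Request:
jog_arm --pt "-2 1 0.2 -0.3 0 0 5" --pt "-1.5 1 0.2 0 0 0 5" --pt "-1.5 1 0.2 0 0 0 5"

```text
time_s: 20.4
position: [0.5135, 0.2936, 0.0056]
eef_rot: [-179.6, -0.5, -162.7]
ft_force: [-5.9, -5.3, 8.7]
opening: 0.0115
```

```bash
python3 -c "
from h import *
go(515.3,295.5,5.5,197.6);p,R,s=tool();print('tool F',R.inv().apply(s['ft_force']).round(1))"; python3 m.py w25
```

```text
now [513.5 293.6   5.6] [-179.63   -0.46 -162.66] t 20.4 F [-5.9 -5.3  8.7] open 11.5
shift [-2.3  1.3  0. ] turn [-0.37 -0.46 -0.26]
tool F [ 7.3 -3.4 -8.6]
now [513.5 293.6   5.6] [-179.63   -0.46 -162.66] t 20.4 F [-5.9 -5.3  8.7] open 11.5
shift [-2.3  1.3  0. ] turn [-0.37 -0.46 -0.26]
foot top z 0.02188015960854066 0.02171752057022574
fence tool rect [37.2 38.9 79.9 14.1 -0.3] face y at x=37: 31.916439161271203 end x 77.09736260151729
foot right col [216, 366, 390]
```

View pics/w25z.png

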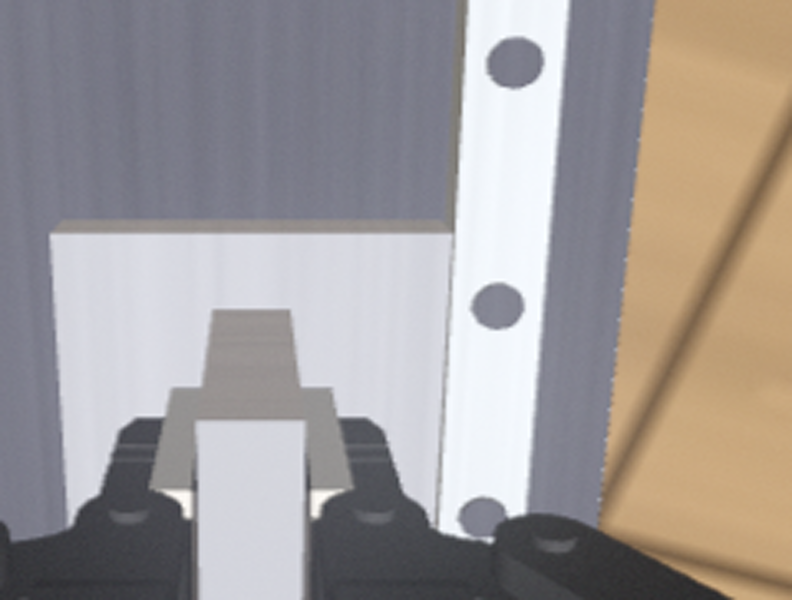

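Long-fence contact is visible: the gap is closed at (450,235). For x, the fence end is at 77 while home expects about 79, so I push harder.

Request:
jog_arm --pt "-4 1 0 -0.4 -0.4 0 5" --pt "-4 1 0 -0.2 -0.2 0 5" --pt "-4 2 0 -0.2 -0.2 0 5"

```text
time_s: 20.75
position: [0.5133, 0.2938, 0.0057]
eef_rot: [-180.0, -0.8, -162.7]
ft_force: [-10.3, -11.6, 14.7]
opening: 0.0112
```

```bash
python3 -c "
from h import *
p,R,s=tool();print('tool F',R.inv().apply(s['ft_force']).round(1),R.inv().apply(s['wrist_torque']).round(2))"; python3 m.py w26
```

```text
tool F [ 13.5  -8.  -14.5] [1.4  2.15 0.06]
now [513.3 293.8   5.7] [-179.96   -0.84 -162.71] t 20.75 F [-10.3 -11.6  14.7] open 11.2
shift [-2.4  1.   0.2] turn [-0.04 -0.84 -0.31]
foot top z 0.022160670137432857 0.022194342305225843
fence tool rect [37.1 38.8 80.1 14.1 -0.4] face y at x=37: 31.75330511939066 end x 77.07195513698863
foot right col [216, 365, 389]
```

View pics/w26z.png

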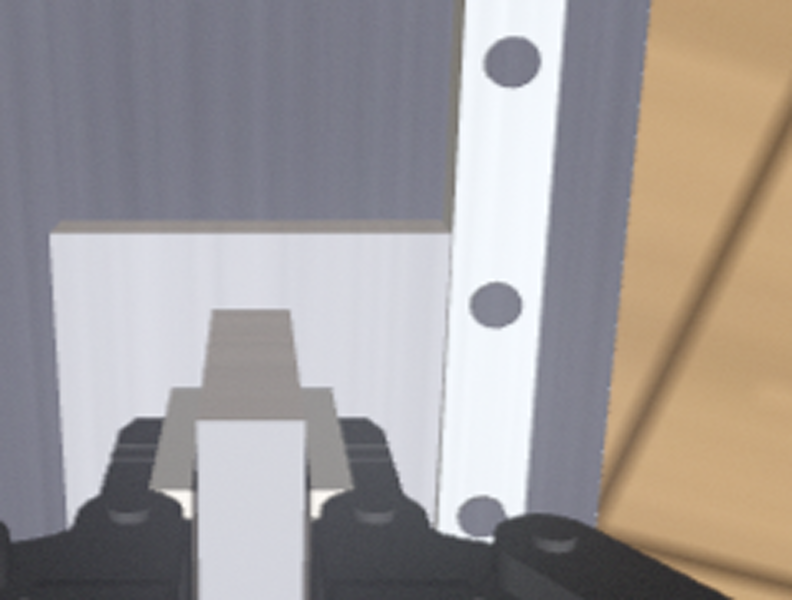

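```bash
python3 -c "
from h import *
snap('scene','s26');i=cv2.imread('pics/s26.png')[215:325,345:465];cv2.imwrite('pics/s26z.png',cv2.resize(i,None,fx=6.5,fy=5.4,interpolation=cv2.INTER_CUBIC))"
```

```text
(no output)
```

View pics/s26z.png

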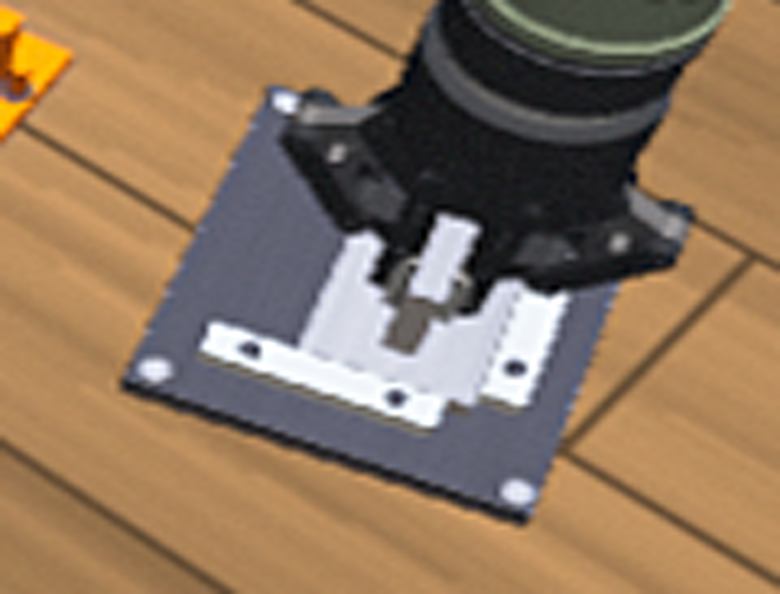

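The scene view shows the blank's foot flush against both the end fence (330–470, 345–400) and the long fence (490, 380). The tool has pitched 0.8°, so I ease off, level it, and press again evenly.

Request:
jog_arm --pt "-1 1 1 0 -0.8 -0.3 5" --pt "-2.5 2.5 1 0 -0.8 -0.2 5" --pt "-3 3.5 1 -0.2 -0.8 -0.2 5"

```text
time_s: 21.15
position: [0.5143, 0.2945, 0.0054]
eef_rot: [-179.4, 1.1, -162.2]
ft_force: [-8.5, -15.0, 20.0]
opening: 0.011
```

```bash
python3 -c "
from h import *
p,R,s=tool();print('tool F',R.inv().apply(s['ft_force']).round(1),R.inv().apply(s['wrist_torque']).round(2))"; python3 m.py w27
```

```text
tool F [ 12.3 -11.9 -20.1] [1.96 2.89 0.19]
now [514.3 294.5   5.4] [-179.41    1.1  -162.24] t 21.15 F [ -8.5 -15.   20. ] open 11.0
shift [-1.2  0.6 -0.1] turn [-0.59  1.11  0.15]
foot top z 0.02180480964342426 0.021443958811149064
fence tool rect [37.1 38.4 79.6 14.1  0.1] face y at x=37: 31.323213301973855 end x 76.90182364365096
foot right col [216, 366, 390]
```

Request:
jog_arm --pt "-2 2 0.3 -0.5 0.6 0 5" --pt "-3 3 0.3 -0.4 0.2 0 5" --pt "-3 3 0.3 -0.3 0 0 5" --pt "-3 3.5 0.3 -0.3 0 0 5"

```text
time_s: 21.6
position: [0.5135, 0.2946, 0.006]
eef_rot: [-179.6, -0.8, -162.6]
ft_force: [-8.4, -15.8, 14.9]
opening: 0.011
```

```bash
python3 -c "
from h import *
p,R,s=tool();print('tool F',R.inv().apply(s['ft_force']).round(1),R.inv().apply(s['wrist_torque']).round(2))"; python3 m.py w28
```

```text
tool F [ 12.9 -12.6 -14.6] [ 2.08  1.73 -0.21]
now [513.5 294.6   6. ] [-179.58   -0.77 -162.55] t 21.6 F [ -8.4 -15.8  14.9] open 11.0
shift [-2.   0.3  0.4] turn [-0.42 -0.77 -0.15]
foot top z 0.022938421784598605 0.022626538840426008
fence tool rect [37.1 38.1 80.1 14.  -0.2] face y at x=37: 31.087918219185923 end x 77.09806938444551
foot right col [215, 364, 388]
```

View pics/w28z.png

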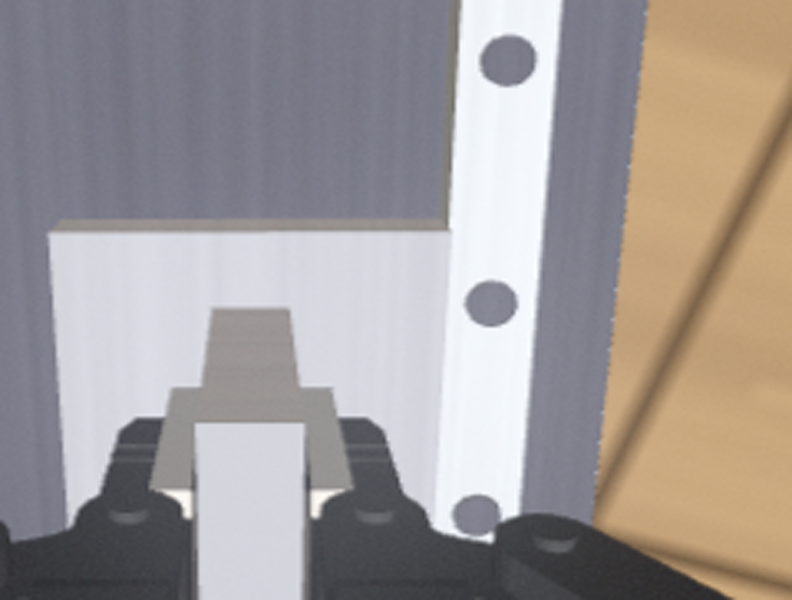

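Request:
jog_arm --pt "-3 3 0.8 -0.3 -0.4 0 5" --pt "-3.5 3.5 0.8 -0.3 -0.3 0 5"

```text
time_s: 21.85
position: [0.5136, 0.2945, 0.006]
eef_rot: [-179.4, -0.7, -162.7]
ft_force: [-10.4, -16.1, 21.3]
opening: 0.0115
```

```bash
python3 -c "
from h import *
for i in range(10):
    p,R,s=tool(); 
    if i%3==0: print(round(s['time_s'],2),p.round(5),s['eef_rot'].round(2),'tool F',R.inv().apply(s['ft_force']).round(1),round(s['opening']*1e3,1))
    c=robot.camera('wrist')
np.savez('pics/w29.npz',**c)
"; python3 m.py w30; python3 -c "
from h import *
snap('top','t30');snap('scene','s30');i=cv2.imread('pics/s30.png')[215:325,345:465];a=cv2.resize(i,None,fx=3.3,fy=5.4,interpolation=cv2.INTER_CUBIC)
j=cv2.imread('pics/t30.png')[205:300,330:435];b=cv2.resize(j,(396,594),interpolation=cv2.INTER_CUBIC);cv2.imwrite('pics/f30.png',np.hstack([cv2.resize(i,(396,363),interpolation=cv2.INTER_CUBIC),cv2.resize(j,(396,363),interpolation=cv2.INTER_CUBIC)]))"
```

```text
21.85 [0.51365 0.29452 0.00604] [-179.41   -0.68 -162.68] tool F [ 15.  -12.5 -21. ] 11.5
22.0 [0.5136  0.29454 0.00602] [-179.41   -0.69 -162.67] tool F [ 13.5 -10.9 -17.9] 10.9
22.15 [0.51362 0.29452 0.00601] [-179.42   -0.69 -162.68] tool F [ 12.9 -10.3 -18.4] 11.0
22.3 [0.51359 0.29452 0.00602] [-179.42   -0.69 -162.68] tool F [ 14.  -11.6 -17.9] 11.3
now [513.6 294.5   6. ] [-179.42   -0.68 -162.68] t 22.35 F [-10.7 -14.1  19.6] open 11.1
shift [-1.9  0.4  0.5] turn [-0.58 -0.68 -0.27]
foot top z 0.022933477547371676 0.02270647693706071
fence tool rect [37.1 38.  80.  14.1 -0.3] face y at x=37: 31.00251496904061 end x 77.05899895275728
foot right col [215, 364, 388]
```

View pics/f30.png

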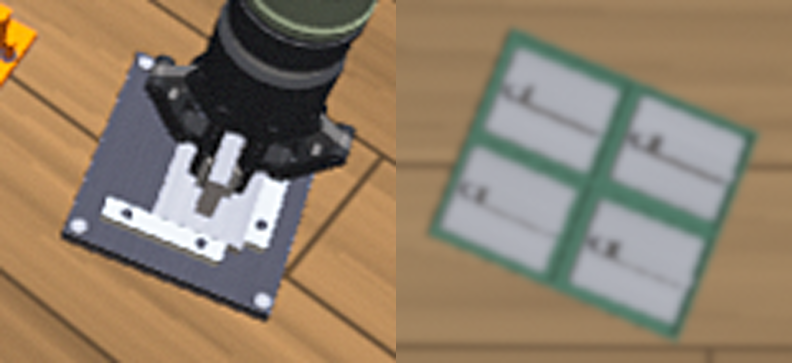

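View pics/t30.png

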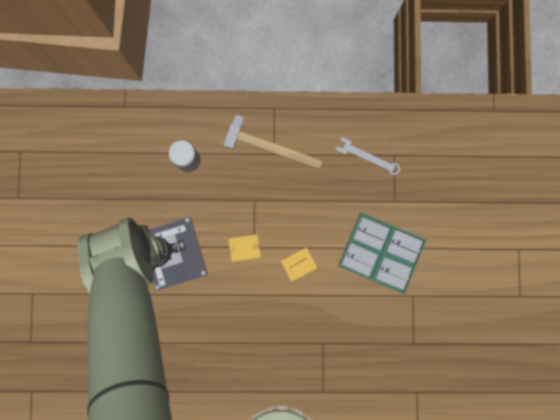

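Holding steady: 13–14 N towards the end fence and 10–12 N towards the long fence. That is well above what friction alone could account for, and the pose is still. The tray and bystanders look undisturbed, so I hand in.

```bash
python3 -c "
from h import *
print(robot.finish_job()); s=robot.state(); print(s['time_s'],s['position'],s['eef_rot'],s['ft_force'])"
```

```text
the job is handed in; nothing more can be done
None
the job is handed in; nothing more can be done
```

The finished bracket is in the free tray pocket, and I handed in with the blank still gripped and pressed into the fixture corner, at about 22.5 s on the clock. The hand-in gives no verdict, so the checks below are mine.

- **Finished bracket:** Before I let go, the gaps to the pocket walls looked even. It rested on the floor, since the wrist force swung from -6.5 N to +5 N. Images afterwards show it released and all four pockets filled.
- **Blank:** Its foot is flush with both fences in the camera views, and its foot top is at about 22.8 mm (22 expected). The wrist carries about 13–14 N towards the end fence and 10–12 N towards the long fence. Friction explains at most about 7 N of either. The pose held within 0.1 mm over the last 0.5 s.
- **Bystanders:** The other tray brackets, tools, can and orange look-alikes look unmoved in the final top view. I did not measure them.

**Checks that disagreed:**
- **TCP height:** The reported TCP height did not match the real fingertips, which sat about 40 mm higher. My first grasp therefore closed above the web. Two cameras confirmed the offset, and I worked from the measured tip height after that.
- **Camera positions:** The cameras differed by 3–8 mm on some objects, so I placed parts by what the wrist camera showed.
- **End-fence position:** One estimate put the blank about 2 mm short of home at the end fence. The force and the scene view both indicate contact, so I did not chase it.
- **Tilt:** The tool was tilted about 0.9° (0.016 rad) at the end, under the 0.05 rad limit.

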